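# Set out two test tiles on the reading stand

## Robot

A 6-joint arm with a two-finger parallel gripper is mounted at the origin on the work surface. World frame = base frame: x ahead of the robot, y to its left, z up, the work surface at z = 0. Lengths are in m, angles in rad, forces in N, time in s.
With the tool pointing down it reaches from about 0.275 to 0.85 m from the base axis. Payload 19 kg.
Tool frame: the origin (TCP) lies at the very end of the fingers, on their centre line; the grasp point (between the pads) lies 19 mm behind it; z points along the fingers, y is the direction in which the jaws open and shut (so a half turn about z gives the same grasp; the last joint's range is limited). The gripper opens to 85 mm and grips with 20 to 120 N. Pads are 22 mm wide; open, the fingers measure 114 mm over their backs; the gripper's body (76 mm by 85 mm) begins 54 mm behind the grasp point. The pads swing forward as they close: fully open they stand 13 mm farther back than shut.
Start: joints at [1.016, 0.15, 1.437, -0, 1.554, -0.134], TCP at [0.235, 0.525, 0.231] pointing down, gripper open.
Joint ranges: [-2.8, 2.8], [-0.68, 2.1], [0.12, 2.68], [-1.39, 4.53], [0.16, 2.79], [-2.81, 2.81]. Speed limits (rad/s): [1.89, 1.89, 2.22, 3.01, 3.01, 3.01].

## Interface

Orientations are given as [roll, pitch, yaw] about the fixed x, y, z axes, in that order (R = Rz(yaw) Ry(pitch) Rx(roll)).
In Python, from rig import r, eyes, order gives the robot as it stands.
- The arm moves only by the tool arm_command, never from a script. Its argument "series" is a list of rows, each a list of 7 numbers: the shift along the tool's x, y, z in units of 25 mm (1.0 is 25 mm), then the turn, a rotation vector about the tool's x, y, z in units of 6 degrees (1.0 is 6 degrees), then the opening, from 0 (shut) to 1 (fully open). In form: [[dx, dy, dz, wx, wy, wz, jaw], ...]. A call has 1 to 20 rows; each row is the pose to reach, as a shift and turn from the pose commanded when the call began, along the tool's axes at that moment; what a row does not reach only later rows make up. A row lasts 1/10 s, in which the tool goes at most 50 mm and 8.59 degrees, less where a joint would pass 70% of its speed; a pose out of reach is approached as far as the arm can. A call with a gripper value outside its range is refused whole. The fingers move at their own pace and stop on an object; "squeeze" is the grip in N (left out, the last holds). Time passes only in rows, so rows that repeat a pose let the fingers close. It gives the time, the measured TCP pose, the force and the opening at its end, in the units of the state.
- r.observe(): the state, without advancing time (a new reading comes with each control period).
- eyes.grab_frame(name): name is "scene" or "top" or "wrist"; returns (picture, depth): 400x640x3 uint8, red, green, blue; 400x640 float32, m along the optical axis (not along the pixel's ray), 0 where there is no reading.
- eyes.get_calibration(name): a dict with "camera_matrix" (3x3 intrinsics, pixels), "rvec" (rotation vector, rad) and "tvec" (3), from world to camera coordinates, as OpenCV has them. Camera axes: x right, y down, z forward; pixel columns grow to the right and rows downward; lengths in m; the calibration is good to about 2 mm. A picture is of the moment at which its call begins: read the wrist's pose just before it. get_calibration takes no time and is no camera call; for the wrist camera it gives the pose at the moment of the call.
- order.job_done(): hands the job in, once; it reports no verdict.
The state is a dict: "time": time; "joints": joint angles; "joint_vel": joint speeds; "joint_torque": joint torques, N m; "eef_pos": TCP position; "tcp_rot": TCP orientation; "wrist_force": force on the tool from outside, world axes, zero at the start; "wrist_torque": the same for the moment, N m; "width": opening from 0.0 (shut) to 1.0 (fully open).
Only numpy, scipy, OpenCV 4.12 (cv2) and the standard library are available. Lean on these libraries where they do the work, as an engineer would, in place of code of your own. Each camera call takes 0.05 s, during which the arm holds its last target.

## Task

Lay the red foot bar along the blue strip on the reading stand, then take the top tile from the spring-loaded dispenser and lean it, spotted face up and towards the bar, with its lower end blocked by the bar and its upper end resting against the clear backboard. Then take the tile that has risen into its place and lean it the same way beside the first, square to the backboard and not touching it, with the bar still on its strip. Set the tiles down without dropping them, and leave the other two tiles in the dispenser and everything else where it stands.

Things in the scene. Friction and masses are not known exactly. Their poses are not given: they have to be found in the camera images.
- stand: reading stand, fixed, left or right of the robot, turned up to 12 deg: slick polished steel base plate 160 mm deep (x) x 230 wide (y), its top 8 mm above the table, with a blue strip 24 x 190 mm marked on it and a clear upright backboard at its far edge. Origin on the table (base from x -75 to +85 mm); x points from the strip towards the backboard, y along the backboard, z up
- backboard: the stand's upright wall, a smooth clear panel with a white upper edge, 230 mm wide, 12 mm thick, its top 112 mm above the table. Same origin and axes as the stand; its front face is the plane x = +65 mm
- wall_foot (a point): point on the base plate's upper side at the foot of the middle of the backboard's front face (stand x = +65 mm, y = 0, z = 8 mm), axes as the stand
- strip (a point): centre of the blue strip on the base plate's top (stand x -31, y 0, z 8 mm), axes as the stand. With the bar on the strip, the gap from bar to backboard is 84 mm and a tile leaning between them slopes about 47 deg from level (gap = 110 mm x cos + 12 mm x sin of the slope), its middle 44 mm above the base plate. On the slick plate a tile's foot slides if nothing blocks it
- foot_bar: red straight bar with a grippy rubber sole, 24 mm wide (x) x 190 mm long (y) x 24 mm high, 0.3 to 0.6 kg, lying on the table in front of the robot between the stand and the dispenser, roughly pointing away from the robot. Origin at the centre of its underside, z up
- dispenser: tile dispenser, fixed, across from the stand, turned up to 12 deg: open grey box 122 mm long (x) x 71 wide (y) on a foot 135 x 85 mm, walls 4 mm thick, rim 76 mm above the table. Its four tiles lie flat, length along x, with 1.5 mm play all round; only the top one stands above the rim, by its full 12 mm, its long sides free. Origin on the table under its middle, z up
- stack_mouth (a point): centre of the dispenser's mouth at the height of its rim (76 mm above the table), axes as the dispenser
- lifter (a joint): height (m) of the sprung plate under the stack: about 0 with four tiles, +0.012 with three, +0.024 with two. The spring (131 N/m) just balances the tiles: the stack yields softly if pressed and, within half a second of the top tile being lifted out, the next has risen into its place, underside level with the rim
- tile_a: white ceramic test tile, a flat board 110 mm long (x) x 60 mm wide (y) x 12 mm thick, 160 g, with four ringed spots in a row on its upper face; origin at the centre of its underside, z out of the spotted face. The topmost tile of the stack at the start
- tile_a_mid (a point): centre of the volume of tile_a (6 mm above its underside), axes as the tile
- tile_b: white ceramic test tile, a flat board 110 mm long (x) x 60 mm wide (y) x 12 mm thick, 160 g, with four ringed spots in a row on its upper face; origin at the centre of its underside, z out of the spotted face. The second tile of the stack at the start
- tile_b_mid (a point): centre of the volume of tile_b (6 mm above its underside), axes as the tile
- tile_c: white ceramic test tile, a flat board 110 mm long (x) x 60 mm wide (y) x 12 mm thick, 160 g, with four ringed spots in a row on its upper face; origin at the centre of its underside, z out of the spotted face. The third tile of the stack; it stays in the dispenser
- tile_c_mid (a point): centre of the volume of tile_c (6 mm above its underside), axes as the tile
- tile_d: white ceramic test tile, a flat board 110 mm long (x) x 60 mm wide (y) x 12 mm thick, 160 g, with four ringed spots in a row on its upper face; origin at the centre of its underside, z out of the spotted face. The lowest tile of the stack; it stays in the dispenser
- tile_d_mid (a point): centre of the volume of tile_d (6 mm above its underside), axes as the tile
- dropper_blue: small dropper bottle, blue body, white cap and bulb, 28 mm across and 74 mm tall, standing between and beyond the stand and the dispenser; bystander, origin at the centre of its underside
- dropper_yellow: the same kind of dropper bottle with a yellow body, a little farther off; bystander, origin at the centre of its underside
- swab_dish: low open glass dish, 84 mm across and 22 mm tall, beyond the things to the right; bystander, origin at the centre of its underside
- pump_bottle: white hand-rub pump bottle, 60 x 85 mm and 202 mm tall, at the left edge of the table; bystander, origin at the centre of its underside
Mind the look-alikes: they are no part of the job. Several things look just like the dispenser: the one meant starts farthest to the robot's right. Leave any orange look-alike of the tile_a alone.

How it is judged:
On the way, in this order (a step that is already met when the one before it is completed fails the run):
1. the foot bar lies along the blue strip, let go (x of foot_bar in the frame of strip between -0.012 and 0.012 m and y of foot_bar in the frame of strip between -0.025 and 0.025 m and z of foot_bar in the frame of strip between -0.003 and 0.004 m and angle between the y axis of foot_bar and the y axis of stand, either way round below 0.15 rad and angle between foot_bar's own z axis and vertical below 0.1 rad and contact force between foot_bar and the fingers below 0.05 N and linear speed of foot_bar below 0.02 m/s), for 0.2 s.
2. the top tile is lifted clear of the dispenser and the second has risen into its place (z of tile_a_mid in the frame of stack_mouth above 0.03 m and horizontal distance between tile_b_mid and stack_mouth below 0.008 m and angle between tile_b's own z axis and vertical below 0.1 rad and z of tile_b_mid in the frame of stack_mouth between 0.001 and 0.011 m and value of joint lifter above 0.008 m), for 0.1 s.
3. the first tile leans on the backboard with its foot against the bar, let go (angle between tile_a's own z axis and vertical between 0.58 and 1.13 rad and angle between the y axis of tile_a and the y axis of stand, either way round below 0.17 rad and y of tile_a_mid in the frame of wall_foot between -0.09 and 0.09 m and x of tile_a_mid in the frame of wall_foot between -0.07 and -0.02 m and z of tile_a_mid in the frame of wall_foot between 0.025 and 0.07 m and contact force between tile_a and backboard above 0.1 N and contact force between tile_a and foot_bar above 0.05 N and contact force between tile_a and the fingers below 0.05 N and linear speed of tile_a below 0.02 m/s and angular speed of tile_a below 0.15 rad/s), for 0.2 s.
4. the second tile is lifted clear of the dispenser and the third has risen into its place (z of tile_b_mid in the frame of stack_mouth above 0.03 m and horizontal distance between tile_c_mid and stack_mouth below 0.008 m and angle between tile_c's own z axis and vertical below 0.1 rad and z of tile_c_mid in the frame of stack_mouth between 0.001 and 0.011 m and value of joint lifter above 0.02 m), for 0.1 s.
5. the second tile leans beside the first, let go (angle between tile_b's own z axis and vertical between 0.58 and 1.13 rad and angle between the y axis of tile_b and the y axis of stand, either way round below 0.17 rad and y of tile_b_mid in the frame of wall_foot between -0.09 and 0.09 m and x of tile_b_mid in the frame of wall_foot between -0.07 and -0.02 m and z of tile_b_mid in the frame of wall_foot between 0.025 and 0.07 m and contact force between tile_b and backboard above 0.1 N and contact force between tile_b and foot_bar above 0.05 N and contact force between tile_b and the fingers below 0.05 N and linear speed of tile_b below 0.02 m/s and angular speed of tile_b below 0.15 rad/s), for 0.2 s.
At the end, for the whole second after the job is handed in: Bar on strip (12 mm across, 25 along, 8 deg). Tiles a and b at rest, let go, face up, sloping 33-65 deg, square within 10 deg, touching bar and backboard, not each other, middles within 90 mm of the middle line. Tiles c, d in the dispenser, c risen to the top (8 mm sideways, 5 mm in height) (all of step 3 and all of step 5 and x of foot_bar in the frame of strip between -0.012 and 0.012 m and y of foot_bar in the frame of strip between -0.025 and 0.025 m and z of foot_bar in the frame of strip between -0.003 and 0.004 m and angle between the y axis of foot_bar and the y axis of stand, either way round below 0.15 rad and angle between each of foot_bar, tile_c, tile_d's own z axis and vertical below 0.1 rad and distance between tile_a_mid and tile_b_mid above 0.061 m and contact force between tile_a and tile_b below 0.02 N and horizontal distance between each of tile_c_mid, tile_d_mid and stack_mouth below 0.008 m and z of tile_c_mid in the frame of stack_mouth between 0.001 and 0.011 m and z of tile_d_mid in the frame of stack_mouth between -0.011 and -0.001 m).
It fails at once if a bystander is moved by more than 40 mm or tipped (distance of any of dropper_blue, dropper_yellow, swab_dish, pump_bottle from where it was at the start of the episode above 0.04 m or angle between any of dropper_blue, dropper_yellow, swab_dish, pump_bottle's own z axis and vertical above 0.5 rad).
It fails at once if a tile is dropped (falls faster than 0.7 m/s while not held) ((linear speed of tile_a above 0.7 m/s and contact force between tile_a and the fingers below 0.05 N) or (linear speed of tile_b above 0.7 m/s and contact force between tile_b and the fingers below 0.05 N) or (linear speed of tile_c above 0.7 m/s and contact force between tile_c and the fingers below 0.05 N) or (linear speed of tile_d above 0.7 m/s and contact force between tile_d and the fingers below 0.05 N)).
It fails at once if the third or fourth tile is taken out of the dispenser (z of tile_c_mid in the frame of stack_mouth above 0.03 m or z of tile_d_mid in the frame of stack_mouth above 0.03 m).
It also fails if it takes over 72 s, if anything falls off the work surface, if the arm or the gripper's body presses on something with over 40 N, if the wrist force passes 120 N, or if a joint passes its speed limit or range.

## Working session

There is one attempt and no reset: what is moved stays moved. The work goes in short steps, Python scripts to look and compute and a tool call to move; the robot and the scene stay as the last step left them, time stands still between calls to the robot, and variables do not carry over. Pictures are saved under pics/ and viewed, and the job is handed in when it is done.

Besides the shell and the picture viewer there is one more tool, called by a JSON object that holds its "op" and its "data", one argument or row to a line. arm_command: Moves the arm, as the interface text tells. Its arguments: {"type":"object","properties":{"series":{"type":"array","items":{"type":"array","items":{"type":"number"}}},"squeeze":{"type":"number"}},"required":["series"]}

```bash
ls; mkdir -p pics
python3 - <<'E'
from rig import r,eyes,order
import cv2,numpy as np
s=r.observe();print(s)
for n in("scene","top"):
    p,d=eyes.grab_frame(n);cv2.imwrite(f"pics/{n}0.png",p[:,:,::-1]);np.savez(f"pics/{n}0.npz",p=p,d=d);print(n,eyes.get_calibration(n))
E
```

```text
pics
{'time': 0.0, 'joints': array([ 1.01600526e+00,  1.50963072e-01,  1.43802053e+00,  2.05821337e-05,
        1.55376792e+00, -1.34009878e-01]), 'joint_vel': array([ 0.00103806, -0.00116178, -0.00011078, -0.00028543,  0.00129662,
       -0.0003102 ]), 'joint_torque': array([ 4.00359477e-04, -7.13064408e+01, -5.70864916e+01, -2.05545603e-04,
        8.93283781e-03,  5.86680630e-05]), 'eef_pos': array([0.23476496, 0.52463423, 0.23069374]), 'tcp_rot': array([-3.14044692e+00, -1.75229698e-04,  2.72081101e+00]), 'wrist_force': array([-0.39311782,  0.34865065, -1.10838116]), 'wrist_torque': array([ 0.00237226, -0.01875746,  0.00151033]), 'width': 0.9992247898795422}
scene {'camera_matrix': array([[477.98932904,   0.        , 315.88665816],
       [  0.        , 477.98932904, 196.25847969],
       [  0.        ,   0.        ,   1.        ]]), 'rvec': array([ 2.01301232,  1.03072078, -0.51561614]), 'tvec': array([-0.35844487, -0.2085295 ,  1.53603434])}
top {'camera_matrix': array([[450.79103155,   0.        , 327.54477108],
       [  0.        , 450.79103155, 205.06987704],
       [  0.        ,   0.        ,   1.        ]]), 'rvec': array([ 2.16603446, -2.14127341,  0.10518618]), 'tvec': array([0.06265957, 0.55684715, 1.28575363])}
```

View pics/scene0.png

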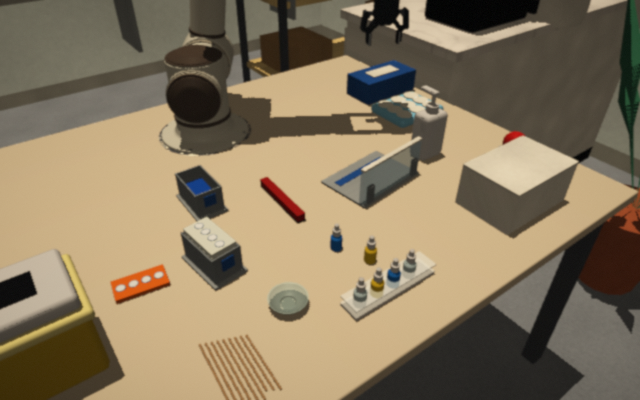

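View pics/top0.png

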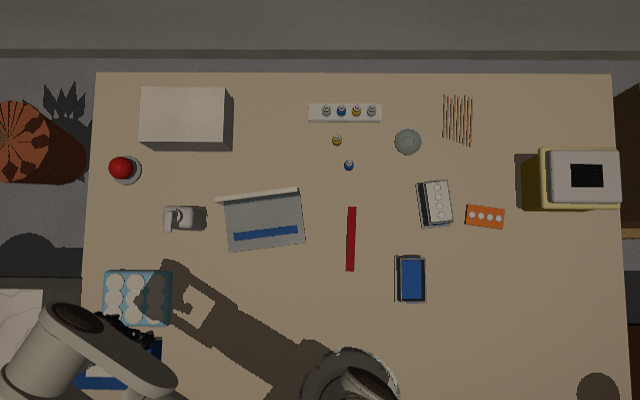

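The scene camera shows the stand (370,175), the red bar (282,198), the dispenser with white tiles (212,248), an empty look-alike (200,190) and an orange tile (140,283). In the top camera they are at: strip (265,233), bar (351,239), dispenser tile (437,203).

```bash
cat > h.py <<'E'
import numpy as np,cv2
from scipy.spatial.transform import Rotation as R
def ray(cal,uv,z):
    K=cal["camera_matrix"];Rm=R.from_rotvec(np.ravel(cal["rvec"])).as_matrix();t=np.ravel(cal["tvec"])
    uv=np.atleast_2d(uv).astype(float)
    d=np.c_[(uv[:,0]-K[0,2])/K[0,0],(uv[:,1]-K[1,2])/K[1,1],np.ones(len(uv))]@Rm
    c=-Rm.T@t
    return c+d*((z-c[2])/d[:,2])[:,None]
def proj(cal,P):
    return cv2.projectPoints(np.atleast_2d(P).astype(float),cal["rvec"],cal["tvec"],cal["camera_matrix"],None)[0][:,0]
def rect(cal,mask,z):
    v,u=np.nonzero(mask);P=ray(cal,np.c_[u,v],z)[:,:2]
    (c,(w,h),a)=cv2.minAreaRect((P*1000).astype(np.float32))
    m=P.mean(0);e,V=np.linalg.eigh(np.cov((P-m).T));ax=V[:,1]
    return dict(n=len(u),rc=np.round(c,1),wh=np.round((w,h),1),ra=round(a,1),mean=np.round(m*1000,1),long=round(np.degrees(np.arctan2(ax[1],ax[0])),2))
def biggest(m,box):
    b=np.zeros_like(m,bool);x0,x1,y0,y1=box;b[y0:y1,x0:x1]=1
    n,l,s,_=cv2.connectedComponentsWithStats((m&b).astype(np.uint8))
    return l==1+np.argmax(s[1:,4])
E
python3 - <<'E'
from rig import eyes
from h import *
for n,bx in(("top",dict(strip=(220,310,215,250),bar=(335,365,200,280),tile=(410,460,175,232),wall=(210,305,180,210))),("scene",dict(strip=(320,380,150,195),bar=(250,315,170,225),tile=(180,245,215,260),wall=(350,430,130,185)))):
    f=np.load(f"pics/{n}0.npz");p=f['p'].astype(int);cal=eyes.get_calibration(n)
    r_,g,b=p[...,0],p[...,1],p[...,2]
    M=dict(strip=((b>r_+50)&(b>g+25),.008),bar=((r_>g+60)&(r_>b+60),.024),tile=((p.min(2)>140),.088),wall=(p.min(2)>130,.112))
    for k,(m,z) in M.items():
        mm=biggest(m,bx[k]);print(n,k,rect(cal,mm,z))
        if k!='strip':
            d=f['d'][mm];d=d[d>0]; 
    im=cv2.resize(p.astype(np.uint8)[:,:,::-1][150:310,200:470] if n=="top" else p.astype(np.uint8)[:,:,::-1][120:300,160:440],None,fx=2.8,fy=2.8,interpolation=cv2.INTER_CUBIC);cv2.imwrite(f"pics/{n}z.png",im)
E
```

```text
top strip {'n': 440, 'rc': array([474.9, 253.4]), 'wh': array([ 21. , 188.3]), 'ra': 8.1, 'mean': array([475.1, 253.5]), 'long': np.float64(98.08)}
top bar {'n': 491, 'rc': array([460.4,   0.5]), 'wh': array([ 22.3, 184.4]), 'ra': 88.3, 'mean': array([459.6,   0.5]), 'long': np.float64(178.11)}
top tile {'n': 3, 'rc': array([ 525. , -252.7]), 'wh': array([1.2, 6.3]), 'ra': 63.0, 'mean': array([ 525.3, -252.6]), 'long': np.float64(151.42)}
top wall {'n': 56, 'rc': array([588.5, 182.9]), 'wh': array([ 8.3, 56.4]), 'ra': 7.3, 'mean': array([588.5, 180.5]), 'long': np.float64(98.95)}
scene strip {'n': 131, 'rc': array([481.8, 209. ]), 'wh': array([19.2, 94.1]), 'ra': 8.2, 'mean': array([482.1, 205.5]), 'long': np.float64(98.85)}
scene bar {'n': 451, 'rc': array([463.1,  -1.5]), 'wh': array([ 24.9, 191.3]), 'ra': 87.8, 'mean': array([468.8,  -2.4]), 'long': np.float64(177.91)}
scene tile {'n': 1098, 'rc': array([ 567.4, -233.6]), 'wh': array([134.1,  76.5]), 'ra': 7.3, 'mean': array([ 567.2, -239.7]), 'long': np.float64(-164.02)}
scene wall {'n': 1307, 'rc': array([513.9, 257.4]), 'wh': array([139. , 228.3]), 'ra': 8.4, 'mean': array([531.1, 255.7]), 'long': np.float64(87.62)}
```

View pics/topz.png

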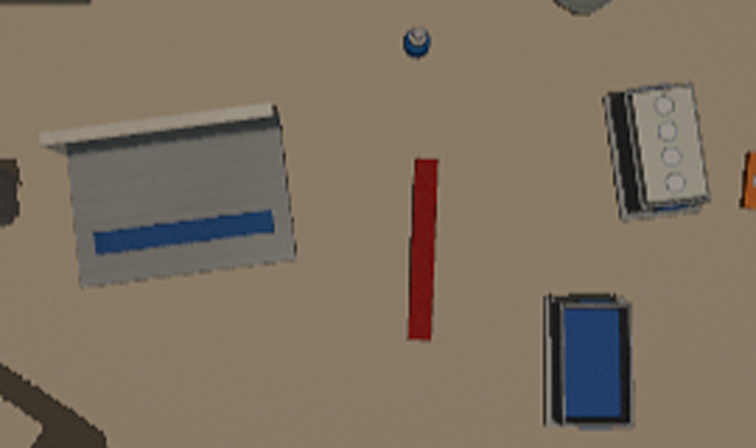

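View pics/scenez.png

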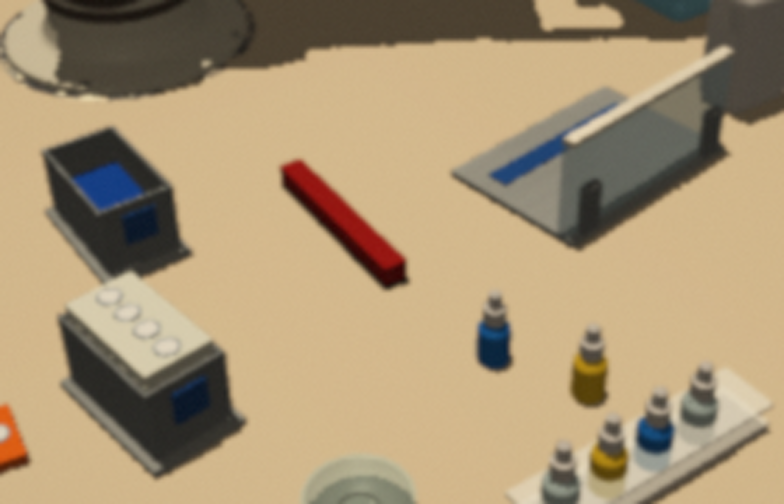

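Run:
```python
from rig import eyes
from h import *
cal=eyes.get_calibration("top")
f=np.load("pics/top0.npz");p=f['p'].astype(int);d=f['d']
for t in(95,105,115,125):
    mm=biggest((p.min(2)>t)&(p.max(2)-p.min(2)<40),(424,460,175,225));print(t,rect(cal,mm,.088))
for t in(90,110,125): print(rect(cal,biggest(p.min(2)>t,(212,300,180,206)),.112))
# depth based heights
K=cal["camera_matrix"];Rm=R.from_rotvec(cal["rvec"]).as_matrix();v,u=np.mgrid[0:400,0:640]
X=np.stack([(u-K[0,2])/K[0,0]*d,(v-K[1,2])/K[1,1]*d,d],-1);W=(X-cal["tvec"])@Rm
np.save("pics/W.npy",W)
for (a,b) in((437,203),(425,203),(351,239),(265,233),(260,215),(390,350),(320,240)):print(a,b,W[b,a].round(4))
m=np.abs(W[...,2]-.088)<.006
mm=biggest(m,(410,465,170,235));print('d',rect(cal,mm,.088),W[mm].mean(0))
m=np.abs(W[...,2]-.024)<.007
mm=biggest(m,(335,365,200,280));print('bar',rect(cal,mm,.024),W[mm].mean(0))
m=np.abs(W[...,2]-.112)<.008
mm=biggest(m,(212,305,180,206));print('wall',rect(cal,mm,.112),W[mm].mean(0))
```

```text
95 {'n': 1416, 'rc': array([ 569.2, -251.7]), 'wh': array([137.9,  98.3]), 'ra': 0.5, 'mean': array([ 574.5, -255.8]), 'long': np.float64(-173.91)}
105 {'n': 807, 'rc': array([ 564.8, -242.9]), 'wh': array([110.6,  60.6]), 'ra': 7.3, 'mean': array([ 563.8, -242.1]), 'long': np.float64(-172.23)}
115 {'n': 757, 'rc': array([ 564. , -241.9]), 'wh': array([106.2,  58.2]), 'ra': 7.4, 'mean': array([ 563.9, -242. ]), 'long': np.float64(-172.25)}
125 {'n': 588, 'rc': array([ 564.5, -241.9]), 'wh': array([105. ,  57.9]), 'ra': 7.8, 'mean': array([ 559.4, -240.4]), 'long': np.float64(-166.1)}
{'n': 1499, 'rc': array([580., 268.]), 'wh': array([ 69.9, 242.2]), 'ra': 0.6, 'mean': array([590.7, 284.1]), 'long': np.float64(95.38)}
{'n': 382, 'rc': array([576.2, 268.2]), 'wh': array([ 13.7, 229.7]), 'ra': 8.2, 'mean': array([576.9, 266.1]), 'long': np.float64(98.01)}
{'n': 156, 'rc': array([582.3, 228.2]), 'wh': array([  8.7, 148.1]), 'ra': 7.8, 'mean': array([582.6, 223.8]), 'long': np.float64(98.04)}
437 203 [ 0.558  -0.2361  0.0939]
425 203 [0.4046 0.0449 1.3422]
351 239 [ 4.58e-01 -3.00e-04  2.91e-02]
265 233 [0.4737 0.2542 0.0066]
260 215 [0.5271 0.2706 0.0073]
390 350 [ 0.1413 -0.1155  0.0012]
320 240 [0.455  0.0907 0.0038]
d {'n': 837, 'rc': array([ 563. , -241.2]), 'wh': array([109.9,  60.8]), 'ra': 7.4, 'mean': array([ 562.6, -241.3]), 'long': np.float64(-172.55)} [ 0.56265039 -0.24134384  0.0879649 ]
bar {'n': 529, 'rc': array([458.9,   0.6]), 'wh': array([ 24. , 187.3]), 'ra': 88.2, 'mean': array([457.7,   0.7]), 'long': np.float64(178.17)} [0.4577432  0.0007066  0.02407336]
wall {'n': 414, 'rc': array([574.1, 267.5]), 'wh': array([ 14.1, 231. ]), 'ra': 8.1, 'mean': array([574.2, 268.1]), 'long': np.float64(98.07)} [0.5741095  0.26794357 0.11255733]
```

{"op": "arm_command", "data": {
  "series": [
    [0,0,-2,0,0,0,1],
    [0,0,-2,0,0,0,1]
  ]
}}

```text
time: 0.3
eef_pos: [0.2355, 0.5258, 0.2866]
tcp_rot: [3.135, 0.001, 2.721]
wrist_force: [0.1, 0.3, 0.6]
width: 0.994
```

```bash
cat > mv.py <<'E'
# tracks the commanded pose; python3 mv.py x y z r p y(deg) -> units; saves new commanded pose for rounded units
import sys,json,numpy as np,os
from scipy.spatial.transform import Rotation as R
def load():
    c=json.load(open('cmd.json'));return np.array(c['p']),R.from_quat(c['q'])
def save(p,q): json.dump(dict(p=list(p),q=list(q.as_quat())),open('cmd.json','w'))
def apply(u,nd=None):
    p,q=load();u=np.array(u);save(p+q.apply(u[:3]*.025),q*R.from_rotvec(np.radians(u[3:6]*6)))
def plan(pos,rpy):
    p,q=load();T=R.from_euler('xyz',rpy,degrees=True)
    u=np.r_[q.inv().apply(np.array(pos)-p)/.025,np.degrees((q.inv()*T).as_rotvec())/6]
    return np.round(u,2)
if __name__=="__main__":
    a=[float(x) for x in sys.argv[1:7]];u=plan(a[:3],a[3:]);print(u.tolist());apply(u);p,q=load();print(p.round(4),q.as_euler('xyz',degrees=True).round(2))
E
python3 - <<'E'
from mv import *
save([.235,.525,.231],R.from_euler('xyz',[np.pi,0,2.7208]));apply([0,0,-2,0,0,0])
E
python3 mv.py .461 0 .2 180 0 178.1
```

```text
[-16.83, -15.48, 3.24, 0.0, 0.0, -3.7]
[ 4.61e-01 -1.00e-04  2.00e-01] [180.     0.   178.09]
```

{"op": "arm_command", "data": {
  "series": [
    [-16.83,-15.48,3.24,0,0,-3.7,1],
    [-16.83,-15.48,3.24,0,0,-3.7,1],
    [-16.83,-15.48,3.24,0,0,-3.7,1],
    [-16.83,-15.48,3.24,0,0,-3.7,1],
    [-16.83,-15.48,3.24,0,0,-3.7,1],
    [-16.83,-15.48,3.24,0,0,-3.7,1],
    [-16.83,-15.48,3.24,0,0,-3.7,1],
    [-16.83,-15.48,3.24,0,0,-3.7,1],
    [-16.83,-15.48,3.24,0,0,-3.7,1],
    [-16.83,-15.48,3.24,0,0,-3.7,1],
    [-16.83,-15.48,3.24,0,0,-3.7,1],
    [-16.83,-15.48,3.24,0,0,-3.7,1],
    [-16.83,-15.48,3.24,0,0,-3.7,1],
    [-16.83,-15.48,3.24,0,0,-3.7,1],
    [-16.83,-15.48,3.24,0,0,-3.7,1]
  ]
}}

```text
time: 1.8
eef_pos: [0.4607, 0.0003, 0.2005]
tcp_rot: [3.142, 0.0, 3.109]
wrist_force: [-0.0, -0.4, -0.1]
width: 1.001
```

Run:
```python
from rig import r,eyes
from h import *
s=r.observe();print(s['eef_pos'],s['tcp_rot'],s['joints'])
cal=eyes.get_calibration("wrist");p,d=eyes.grab_frame("wrist");cv2.imwrite("pics/w1.png",p[:,:,::-1]);p=p.astype(int)
m=(p[...,0]>p[...,1]+60)&(p[...,0]>p[...,2]+60)
print(cal['camera_matrix'][0,0],rect(cal,biggest(m,(0,640,0,400)),.024))
```

```text
[4.60662616e-01 3.04415514e-04 2.00455155e-01] [3.14151685e+00 1.73208566e-04 3.10874100e+00] [-1.66907409e-01 -7.80526536e-02  1.73616766e+00  9.86526469e-05
  1.48331612e+00 -1.70486071e+00]
297.16677798301123 {'n': 1668, 'rc': array([424.5,  -0.8]), 'wh': array([23.1, 86.4]), 'ra': 88.3, 'mean': array([421.9,  -0.9]), 'long': np.float64(177.09)}
```

View pics/w1.png

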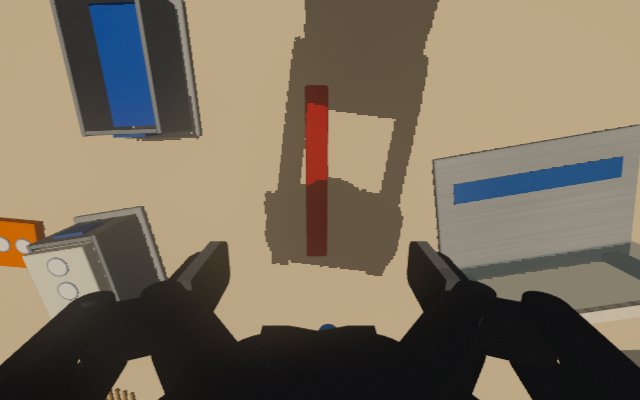

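The wrist view shows the whole bar, from (316,87) to (317,255), partly in shadow. The strip is at (455,195)–(622,165). I'll remeasure both here.

```bash
python3 - <<'E'
from rig import r,eyes
from h import *
cal=eyes.get_calibration("wrist");p=cv2.imread("pics/w1.png")[:,:,::-1].astype(int)
m=(p[...,0]>p[...,1]*1.9)&(p[...,0]>60)&(p[...,1]<90)
print('bar',rect(cal,biggest(m,(290,345,70,270)),.024))
m=(p[...,2]>p[...,0]+60)
print('strip',rect(cal,biggest(m,(430,640,140,220)),.008))
E
python3 mv.py .461 0 .1 180 0 178.1
```

```text
bar {'n': 3510, 'rc': array([458.6,  -1.6]), 'wh': array([ 23.2, 187.5]), 'ra': 88.5, 'mean': array([450.6,  -1.5]), 'long': np.float64(178.13)}
strip {'n': 3277, 'rc': array([474.3, 252.6]), 'wh': array([ 23.5, 190.1]), 'ra': 8.0, 'mean': array([474. , 253.8]), 'long': np.float64(98.05)}
[-0.0, 0.0, 4.0, -0.0, 0.0, -0.0]
[ 4.61e-01 -1.00e-04  1.00e-01] [180.     0.   178.09]
```

```bash
python3 -c "
from mv import *
apply([0,0,-4,0,0,0])"; python3 mv.py .4595 -.0005 .006 180 0 178.1
```

```text
[0.06, -0.02, 7.76, -0.0, 0.0, -0.0]
[ 0.4594 -0.0006  0.006 ] [180.     0.   178.09]
```

{"op": "arm_command", "data": {
  "series": [
    [0.06,-0.02,1.8,0,0,0,1],
    [0.06,-0.02,3.6,0,0,0,1],
    [0.06,-0.02,5.4,0,0,0,1],
    [0.06,-0.02,6.6,0,0,0,1],
    [0.06,-0.02,7.3,0,0,0,1],
    [0.06,-0.02,7.76,0,0,0,1],
    [0.06,-0.02,7.76,0,0,0,0.3],
    [0.06,-0.02,7.76,0,0,0,0],
    [0.06,-0.02,7.76,0,0,0,0],
    [0.06,-0.02,7.76,0,0,0,0],
    [0.06,-0.02,7.76,0,0,0,0],
    [0.06,-0.02,7.76,0,0,0,0]
  ],
  "squeeze": 50
}}

```text
time: 3.05
eef_pos: [0.4598, -0.0009, 0.0073]
tcp_rot: [-3.141, 0.001, 3.108]
wrist_force: [-3.5, -0.5, 11.6]
width: 0.27
```

```bash
python3 mv.py .4594 -.0005 .1 180 0 178.1;python3 mv.py .474 .253 .1 180 0 98.05
```

```text
[0.0, 0.0, -3.76, -0.0, 0.0, -0.0]
[ 0.4594 -0.0006  0.1   ] [180.     0.   178.09]
[-0.24, 10.16, -0.0, 0.0, -0.0, 13.34]
[0.4739 0.2531 0.1   ] [180.    -0.    98.05]
```

{"op": "arm_command", "data": {
  "series": [
    [0,0,-0.4,0,0,0,0],
    [0,0,-1.2,0,0,0,0],
    [0,0,-2.4,0,0,0,0],
    [0,0,-3.4,0,0,0,0],
    [0,0,-3.76,0,0,0,0]
  ]
}}

```text
time: 3.55
eef_pos: [0.4602, -0.0009, 0.1031]
tcp_rot: [-3.141, 0.003, 3.108]
wrist_force: [0.1, -1.0, -4.4]
width: 0.27
```

{"op": "arm_command", "data": {
  "series": [
    [-0.01,0.4,0,0,0,0.6,0],
    [-0.03,1.2,0,0,0,1.6,0],
    [-0.05,2.0,0,0,0,2.7,0],
    [-0.07,3.0,0,0,0,4.0,0],
    [-0.1,4.0,0,0,0,5.3,0],
    [-0.12,5.0,0,0,0,6.6,0],
    [-0.14,6.0,0,0,0,7.9,0],
    [-0.17,7.0,0,0,0,9.2,0],
    [-0.2,8.0,0,0,0,10.5,0],
    [-0.22,9.0,0,0,0,11.8,0],
    [-0.24,9.8,0,0,0,12.9,0],
    [-0.24,10.16,0,0,0,13.34,0],
    [-0.24,10.16,0,0,0,13.34,0],
    [-0.24,10.16,0,0,0,13.34,0]
  ]
}}

```text
time: 4.95
eef_pos: [0.4734, 0.2525, 0.0997]
tcp_rot: [-3.14, 0.001, 1.713]
wrist_force: [-0.1, -0.4, -3.5]
width: 0.269
```

Run:
```python
from rig import r,eyes
from h import *
s=r.observe();print(s['eef_pos'],s['tcp_rot'],s['joints'])
cal=eyes.get_calibration("wrist");p,d=eyes.grab_frame("wrist");cv2.imwrite("pics/w2.png",p[:,:,::-1]);p=p.astype(int)
p,d=eyes.grab_frame("scene");cv2.imwrite("pics/s2.png",p[:,:,::-1])
```

```text
[0.47342244 0.25253294 0.09971763] [-3.14049802e+00  5.02131106e-04  1.71341067e+00] [ 3.46562609e-01  1.53507822e-01  1.70726981e+00 -2.81686106e-04
  1.28198868e+00  2.04028928e-01]
```

View pics/w2.png

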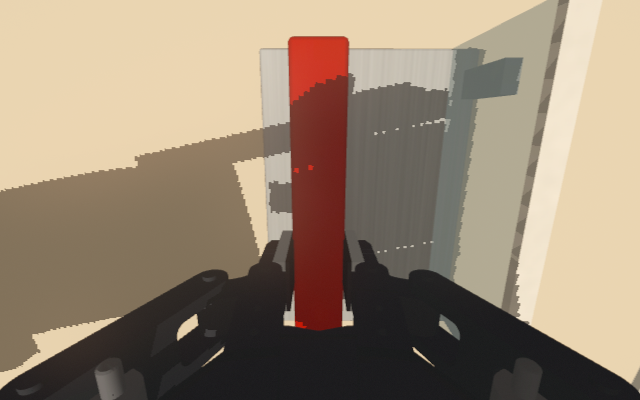

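View pics/s2.png

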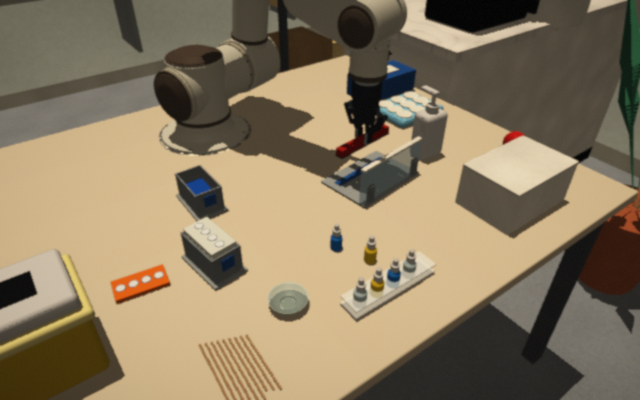

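{"op": "arm_command", "data": {
  "series": [
    [0,0,0.6,0,0,0,0],
    [0,0,1.5,0,0,0,0],
    [0,0,2.3,0,0,0,0],
    [0,0,2.9,0,0,0,0],
    [0,0,3.2,0,0,0,0],
    [0,0,3.34,0,0,0,0],
    [0,0,3.42,0,0,0,0],
    [0,0,3.42,0,0,0,0]
  ]
}}

```text
time: 5.85
eef_pos: [0.4743, 0.2529, 0.0156]
tcp_rot: [3.14, -0.0, 1.711]
wrist_force: [-0.8, 1.0, -4.6]
width: 0.265
```

Not yet touching (z force still equals the bar's weight), so I'll lower further.

{"op": "arm_command", "data": {
  "series": [
    [0,0,0.03,0,0,0,0],
    [0,0,0.06,0,0,0,0]
  ]
}}

```text
time: 6.05
eef_pos: [0.4746, 0.2531, 0.0153]
tcp_rot: [3.139, -0.0, 1.711]
wrist_force: [-9.4, -4.4, 30.3]
width: 0.264
```

{"op": "arm_command", "data": {
  "series": [
    [0,0,-0.03,0,0,0,0],
    [0,0,-0.03,0,0,0,0.35],
    [0,0,-0.03,0,0,0,0.5],
    [0,0,-0.06,0,0,0,0.8],
    [0,0,-0.1,0,0,0,1],
    [0,0,-0.5,0,0,0,1],
    [0,0,-1.5,0,0,0,1],
    [0,0,-3.0,0,0,0,1],
    [0,0,-5.0,0,0,0,1],
    [0,0,-6.0,0,0,0,1]
  ]
}}

```text
time: 7.05
eef_pos: [0.4745, 0.2532, 0.1682]
tcp_rot: [3.137, -0.001, 1.711]
wrist_force: [-0.7, -0.0, -0.8]
width: 1.0
```

Run:
```python
from rig import r,eyes
from h import *
from mv import *
apply([0,0,3.42+.06-6,0,0,0]);print(load()[0])
s=r.observe();print(s['eef_pos'],s['tcp_rot'],s['joints'])
for n in("top","wrist","scene"):
    cal=eyes.get_calibration(n);p,d=eyes.grab_frame(n);cv2.imwrite(f"pics/{n}3.png",p[:,:,::-1]);p=p.astype(int)
    m=(p[...,0]>p[...,1]*1.9)&(p[...,0]>50)&(p[...,1]<90)
    print(n,rect(cal,biggest(m,dict(top=(220,310,190,260),wrist=(200,450,0,350),scene=(320,400,140,200))[n]),.032))
    print(proj(cal,[.4743,.2532,.032]))
```

```text
[0.4739077  0.25309935 0.163     ]
[0.47453291 0.25322882 0.16817923] [ 3.13710899e+00 -8.93351227e-04  1.71140882e+00] [ 3.46946731e-01  1.00263701e-01  1.62213932e+00 -4.47321130e-05
  1.41461805e+00  2.06343094e-01]
top {'n': 92, 'rc': array([480.6, 212.8]), 'wh': array([23.5, 34.3]), 'ra': 12.0, 'mean': array([480.6, 212.7]), 'long': np.float64(94.31)}
[[263.99616684 232.32769396]]
wrist {'n': 4449, 'rc': array([474. , 253.5]), 'wh': array([ 23.3, 188.6]), 'ra': 8.0, 'mean': array([472.9, 262.3]), 'long': np.float64(98.17)}
[[315.9244542  186.27248776]]
scene {'n': 396, 'rc': array([484.4, 247.5]), 'wh': array([ 39.3, 202.5]), 'ra': 10.1, 'mean': array([485.4, 232.8]), 'long': np.float64(101.34)}
[[360.6873362  163.01498961]]
```

View pics/wrist3.png

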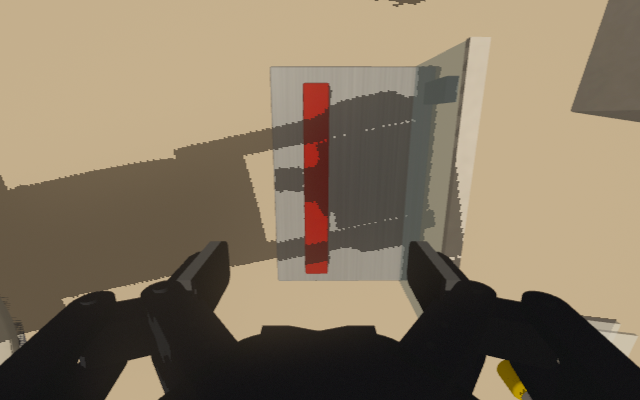

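View pics/top3.png

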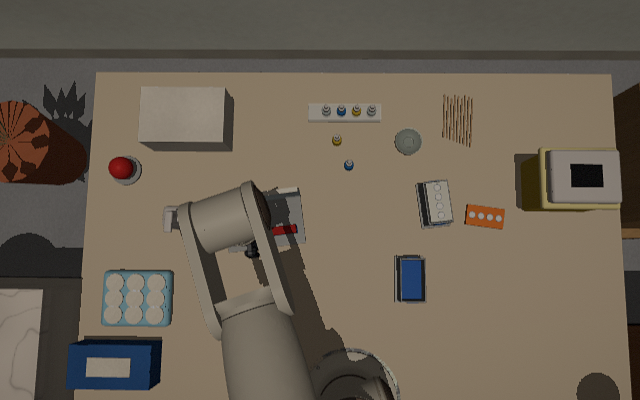

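The bar sits on the strip: the wrist view has it at columns 304–328, rows 83–273, with no blue left visible. Next, the dispenser.

```bash
python3 -c "
from rig import r;s=r.observe();print(s['eef_pos'],s['tcp_rot'])"; python3 mv.py .564 -.242 .2 180 0 7.6
```

```text
[0.47440088 0.25314145 0.16554139] [ 3.13813271e+00 -6.53751467e-04  1.71132889e+00]
[-20.11, 0.79, -1.48, -0.0, -0.0, 15.08]
[ 0.5639 -0.2419  0.2   ] [180.     0.     7.57]
```

{"op": "arm_command", "data": {
  "series": [
    [-1,0.04,-1.48,0,0,0.8,1],
    [-2.6,0.1,-1.48,0,0,2.0,1],
    [-4.4,0.17,-1.48,0,0,3.3,1],
    [-6.2,0.24,-1.48,0,0,4.7,1],
    [-8.0,0.31,-1.48,0,0,6.0,1],
    [-9.8,0.39,-1.48,0,0,7.3,1],
    [-11.6,0.46,-1.48,0,0,8.7,1],
    [-13.4,0.53,-1.48,0,0,10.0,1],
    [-15.2,0.6,-1.48,0,0,11.4,1],
    [-17.0,0.67,-1.48,0,0,12.8,1],
    [-18.6,0.73,-1.48,0,0,14.0,1],
    [-20.11,0.79,-1.48,0,0,15.08,1],
    [-20.11,0.79,-1.48,0,0,15.08,1],
    [-20.11,0.79,-1.48,0,0,15.08,1],
    [-20.11,0.79,-1.48,0,0,15.08,1]
  ]
}}

```text
time: 8.7
eef_pos: [0.5635, -0.2413, 0.1997]
tcp_rot: [-3.141, 0.001, 0.134]
wrist_force: [0.0, -0.2, 0.4]
width: 0.995
```

Run:
```python
from rig import r,eyes
from h import *
s=r.observe();print(s['eef_pos'],s['tcp_rot'],s['joints'])
cal=eyes.get_calibration("wrist");p,d=eyes.grab_frame("wrist");cv2.imwrite("pics/w4.png",p[:,:,::-1]);np.savez("pics/w4.npz",p=p,d=d)
K=cal["camera_matrix"];Rm=R.from_rotvec(cal["rvec"]).as_matrix();v,u=np.mgrid[0:400,0:640]
W=(np.stack([(u-K[0,2])/K[0,0]*d,(v-K[1,2])/K[1,1]*d,d],-1)-cal["tvec"])@Rm
m=np.abs(W[...,2]-.088)<.005
print(rect(cal,biggest(m,(200,440,0,350)),.088))
# top-camera check of the strip occlusion-free bar now
n="top";cal=eyes.get_calibration(n);p,d=eyes.grab_frame(n);p=p.astype(int)
m=(p[...,0]>p[...,1]*1.9)&(p[...,0]>50)&(p[...,1]<90)
print(rect(cal,biggest(m,(220,310,190,260)),.032))
```

```text
[ 0.5634993  -0.24125733  0.19970799] [-3.14079199e+00  8.75072416e-04  1.33635804e-01] [-5.30197889e-01  2.42056865e-01  1.39225746e+00  9.16387095e-05
  1.50846089e+00  9.06957222e-01]
{'n': 8082, 'rc': array([ 563.2, -245.1]), 'wh': array([109. ,  59.9]), 'ra': 7.5, 'mean': array([ 566.1, -244.7]), 'long': np.float64(-172.55)}
{'n': 532, 'rc': array([475.2, 255.6]), 'wh': array([ 24.8, 189. ]), 'ra': 8.1, 'mean': array([475. , 254.9]), 'long': np.float64(98.13)}
```

View pics/w4.png

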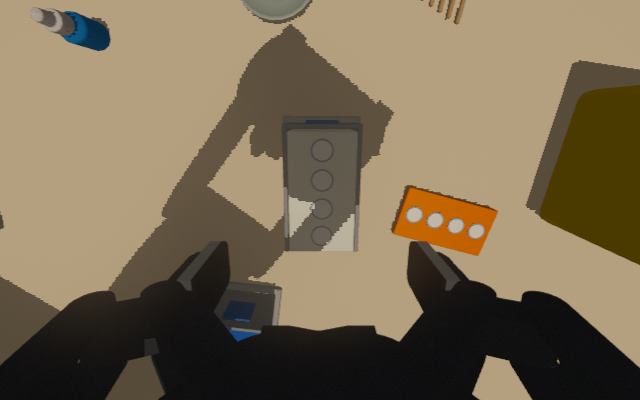

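```bash
python3 mv.py .5637 -.2436 .075 180 0 7.57
```

```text
[-0.02, 0.07, 5.0, -0.0, -0.0, 0.0]
[ 0.5636 -0.2437  0.075 ] [180.     0.     7.57]
```

{"op": "arm_command", "data": {
  "series": [
    [-0.02,0.07,1.0,0,0,0,1],
    [-0.02,0.07,2.2,0,0,0,1],
    [-0.02,0.07,3.4,0,0,0,1],
    [-0.02,0.07,4.3,0,0,0,1],
    [-0.02,0.07,4.8,0,0,0,1],
    [-0.02,0.07,5.0,0,0,0,0.8],
    [-0.02,0.07,5.0,0,0,0,0.77],
    [-0.02,0.07,5.0,0,0,0,0.77],
    [-0.02,0.07,5.0,0,0,0,0.77]
  ],
  "squeeze": 30
}}

```text
time: 9.7
eef_pos: [0.5639, -0.2442, 0.0765]
tcp_rot: [3.14, -0.001, 0.132]
wrist_force: [-0.7, 0.5, 0.2]
width: 0.769
```

Run:
```python
from rig import r,eyes
from h import *
s=r.observe();print(s['eef_pos'],s['tcp_rot'],s['width'],s['wrist_force'])
cal=eyes.get_calibration("wrist");p,d=eyes.grab_frame("wrist");cv2.imwrite("pics/w5.png",p[:,:,::-1]);np.savez("pics/w5.npz",p=p,d=d)
p,d=eyes.grab_frame("scene");cv2.imwrite("pics/s5.png",cv2.resize(p[180:320,130:330,::-1],None,fx=4,fy=4,interpolation=cv2.INTER_CUBIC))
```

```text
[ 0.56393259 -0.24416048  0.07647743] [ 3.14049266e+00 -1.25057974e-03  1.32199411e-01] 0.7690820747557857 [-0.73837855  0.45290878  0.17441258]
```

View pics/w5.png

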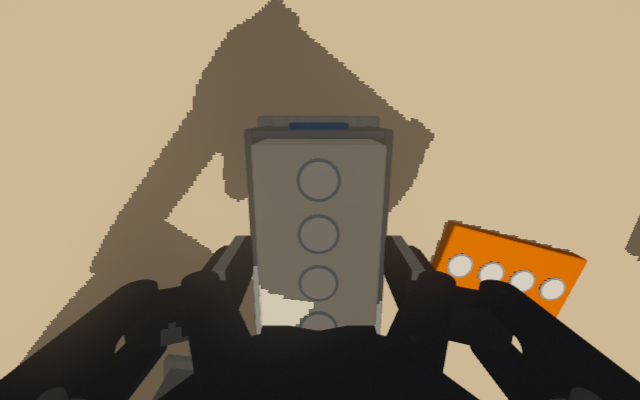

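View pics/s5.png

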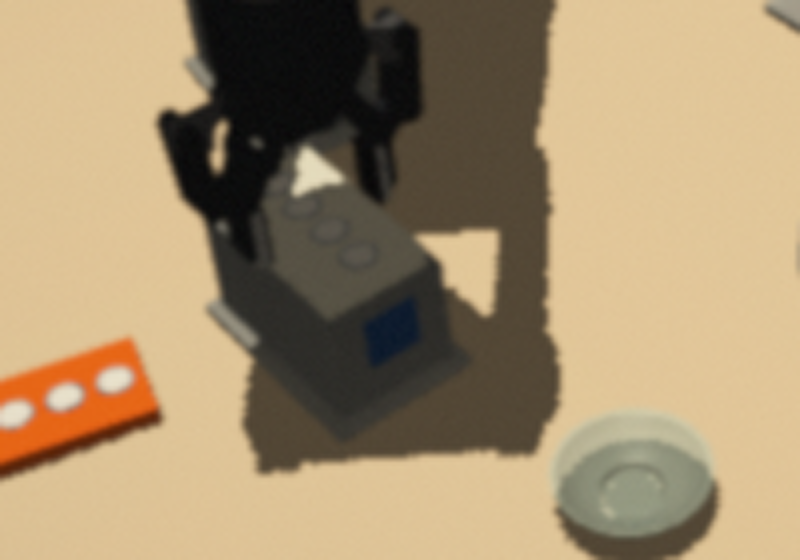

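Run:
```python
from rig import r,eyes
from h import *
s=r.observe();print(s['eef_pos'])
cal=eyes.get_calibration("wrist");f=np.load("pics/w5.npz");d=f['d']
K=cal["camera_matrix"];Rm=R.from_rotvec(cal["rvec"]).as_matrix();v,u=np.mgrid[0:400,0:640]
W=(np.stack([(u-K[0,2])/K[0,0]*d,(v-K[1,2])/K[1,1]*d,d],-1)-cal["tvec"])@Rm
for uu in(225,233,240,246,250,388,394,400,408):
    print(uu,[(vv,round(W[vv,uu,2]*1000,1)) for vv in range(232,262,4)])
```

```text
[ 0.56377052 -0.24410209  0.07610844]
225 [(232, np.float64(1.0)), (236, np.float64(1.8)), (240, np.float64(-0.2)), (244, np.float64(1.1)), (248, np.float64(93.9)), (252, np.float64(106.0)), (256, np.float64(110.3)), (260, np.float64(113.0))]
233 [(232, np.float64(1.0)), (236, np.float64(1.0)), (240, np.float64(93.8)), (244, np.float64(97.2)), (248, np.float64(102.3)), (252, np.float64(106.1)), (256, np.float64(109.7)), (260, np.float64(112.9))]
240 [(232, np.float64(0.8)), (236, np.float64(88.9)), (240, np.float64(95.3)), (244, np.float64(98.3)), (248, np.float64(102.3)), (252, np.float64(105.8)), (256, np.float64(105.4)), (260, np.float64(106.9))]
246 [(232, np.float64(1.5)), (236, np.float64(88.6)), (240, np.float64(93.8)), (244, np.float64(93.4)), (248, np.float64(95.4)), (252, np.float64(96.0)), (256, np.float64(96.5)), (260, np.float64(97.5))]
250 [(232, np.float64(0.1)), (236, np.float64(86.7)), (240, np.float64(87.3)), (244, np.float64(87.9)), (248, np.float64(87.4)), (252, np.float64(89.6)), (256, np.float64(88.3)), (260, np.float64(91.0))]
388 [(232, np.float64(0.9)), (236, np.float64(89.2)), (240, np.float64(88.0)), (244, np.float64(89.6)), (248, np.float64(90.6)), (252, np.float64(90.5)), (256, np.float64(91.6)), (260, np.float64(92.8))]
394 [(232, np.float64(0.6)), (236, np.float64(88.4)), (240, np.float64(93.7)), (244, np.float64(98.0)), (248, np.float64(100.3)), (252, np.float64(100.6)), (256, np.float64(101.4)), (260, np.float64(101.4))]
400 [(232, np.float64(0.5)), (236, np.float64(88.1)), (240, np.float64(93.6)), (244, np.float64(97.1)), (248, np.float64(102.0)), (252, np.float64(105.4)), (256, np.float64(109.3)), (260, np.float64(110.1))]
408 [(232, np.float64(-0.0)), (236, np.float64(0.2)), (240, np.float64(0.3)), (244, np.float64(1.1)), (248, np.float64(101.3)), (252, np.float64(105.9)), (256, np.float64(109.4)), (260, np.float64(113.7))]
```

{"op": "arm_command", "data": {
  "series": [
    [0,0,0.1,0,0,0,0.77],
    [0,0,0.2,0,0,0,0.77],
    [0,0,0.2,0,0,0,0.77],
    [0,0,0.2,0,0,0,0.77]
  ]
}}

```text
time: 10.2
eef_pos: [0.5634, -0.2439, 0.0702]
tcp_rot: [-3.142, 0.0, 0.132]
wrist_force: [0.1, 0.2, 0.1]
width: 0.769
```

```bash
cat > tip.py <<'E'
from rig import r,eyes
from h import *
import mv
s=r.observe();print(s['eef_pos'],s['width'],s['wrist_force'],mv.load()[0])
cal=eyes.get_calibration("wrist");p,d=eyes.grab_frame("wrist")
K=cal["camera_matrix"];Rm=R.from_rotvec(cal["rvec"]).as_matrix();v,u=np.mgrid[0:400,0:640]
W=(np.stack([(u-K[0,2])/K[0,0]*d,(v-K[1,2])/K[1,1]*d,d],-1)-cal["tvec"])@Rm
print('tile top',np.median(W[200:225,330:350,2]))
for uu in range(238,256,3):print(uu,[round(W[vv,uu,2]*1000) for vv in range(228,244,2)])
for uu in range(384,402,3):print(uu,[round(W[vv,uu,2]*1000) for vv in range(228,244,2)])
import time
cv2.imwrite(f"pics/tip{int(s['time']*100)}.png",cv2.resize(p[180:330,200:440,::-1],None,fx=3,fy=3,interpolation=cv2.INTER_NEAREST));print(int(s['time']*100))
E
python3 -c "
from mv import *
apply([0,0,.2,0,0,0])"
python3 tip.py
```

```text
[ 0.56340731 -0.24392159  0.07017632] 0.7689902504430285 [0.10189216 0.17030692 0.1209836 ] [ 0.56360479 -0.24373099  0.07      ]
tile top 0.08912617995822647
238 [2, 1, 1, 2, 84, 85, 87, 90]
241 [1, 0, 1, 1, 83, 84, 87, 90]
244 [1, 1, 1, 1, 83, 86, 88, 89]
247 [1, 0, 2, 2, 84, 85, 87, 88]
250 [78, 77, 76, 77, 81, 81, 81, 82]
253 [88, 78, 77, 78, 77, 77, 78, 77]
384 [89, 89, 89, 88, 89, 90, 90, 88]
387 [77, 77, 77, 77, 81, 80, 82, 82]
390 [78, 77, 77, 77, 83, 85, 87, 87]
393 [1, 2, 0, 1, 83, 85, 87, 89]
396 [2, 1, 214, 1, 82, 84, 88, 89]
399 [1, 2, 2, 1, 83, 86, 88, 90]
1019
```

{"op": "arm_command", "data": {
  "series": [
    [0,0,0.03,0,0,0,0.6],
    [0,0,0.03,0,0,0,0.5],
    [0,0,0.03,0,0,0,0.5],
    [0,0,0.03,0,0,0,0.5],
    [0,0,0.03,0,0,0,0.5]
  ],
  "squeeze": 45
}}

```text
time: 10.75
eef_pos: [0.5643, -0.2444, 0.0712]
tcp_rot: [3.14, -0.002, 0.132]
wrist_force: [-1.5, -0.2, 15.5]
width: 0.688
```

```bash
python3 -c "
from mv import *
apply([0,0,.03,0,0,0])"
python3 tip.py
```

```text
[ 0.56427333 -0.2444035   0.07122215] 0.6882206874728348 [-1.48884691 -0.15695821 15.53956662] [ 0.56360479 -0.24373099  0.06925   ]
tile top 0.0893091501775456
238 [1, 1, 1, 2, 1, 2, 1, 1]
241 [2, 2, 1, 0, 1, 3, 89, 91]
244 [1, 1, 1, 81, 84, 85, 89, 91]
247 [77, 77, 77, 82, 85, 87, 88, 90]
250 [77, 78, 77, 81, 84, 87, 90, 91]
253 [88, 88, 77, 81, 84, 87, 88, 91]
384 [89, 89, 88, 81, 83, 86, 89, 92]
387 [77, 76, 76, 81, 83, 87, 89, 92]
390 [1, 1, 1, 81, 84, 86, 88, 91]
393 [0, 0, 2, 82, 84, 87, 88, 91]
396 [1, 215, 1, 0, 1, 0, 89, 91]
399 [1, 2, 2, 1, 1, 2, 1, 1]
1075
```

{"op": "arm_command", "data": {
  "series": [
    [0,0,-0.1,0,0,0,0.5],
    [0,0,-0.3,0,0,0,0.5],
    [0,0,-0.7,0,0,0,0.5],
    [0,0,-1.3,0,0,0,0.5],
    [0,0,-2.0,0,0,0,0.5],
    [0,0,-2.7,0,0,0,0.5],
    [0,0,-3.4,0,0,0,0.5],
    [0,0,-4.0,0,0,0,0.5],
    [0,0,-4.0,0,0,0,0.5],
    [0,0,-4.0,0,0,0,0.5]
  ]
}}

```text
time: 11.8
eef_pos: [0.5634, -0.2439, 0.1696]
tcp_rot: [3.141, -0.0, 0.132]
wrist_force: [-0.7, 0.2, -2.0]
width: 0.688
```

```bash
python3 -c "
from mv import *
apply([0,0,-4,0,0,0])"
python3 - <<'E'
from rig import r,eyes
from h import *
s=r.observe();print(s['eef_pos'],s['tcp_rot'],s['width'],s['wrist_force'],s['joints'])
p,d=eyes.grab_frame("wrist");cv2.imwrite("pics/w6.png",p[:,:,::-1])
p,d=eyes.grab_frame("scene");cv2.imwrite("pics/s6.png",cv2.resize(p[130:320,100:380,::-1],None,fx=2.8,fy=2.8,interpolation=cv2.INTER_CUBIC))
E
```

```text
[ 0.5634424  -0.24389743  0.16955395] [ 3.14142179e+00 -7.64367908e-05  1.32121082e-01] 0.6884210765061916 [-0.70006415  0.20079744 -2.03484259] [-5.33888785e-01  2.57816772e-01  1.43414480e+00 -8.77666160e-05
  1.44946541e+00  9.04797081e-01]
```

View pics/w6.png

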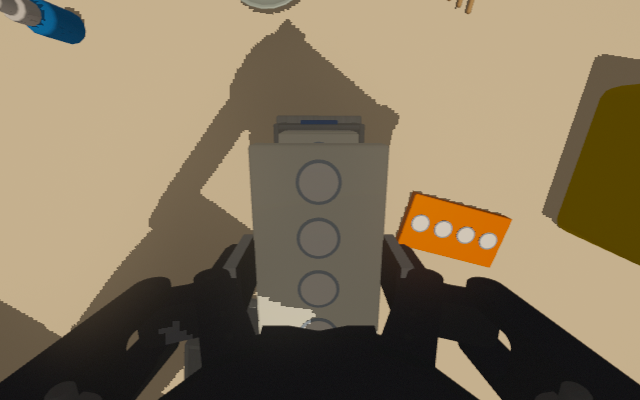

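View pics/s6.png

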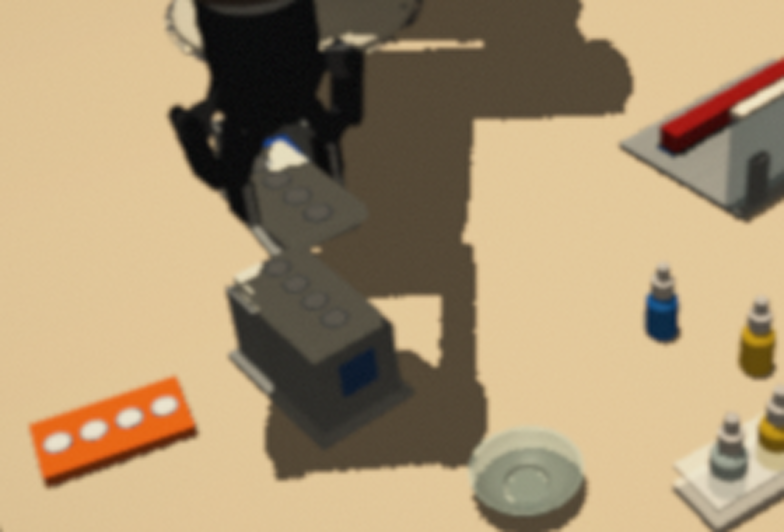

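Run:
```python
from rig import r,eyes
from h import *
s=r.observe();T=R.from_euler('xyz',s['tcp_rot'])
cal=eyes.get_calibration("wrist");p,d=eyes.grab_frame("wrist")
K=cal["camera_matrix"];Rm=R.from_rotvec(cal["rvec"]).as_matrix();v,u=np.mgrid[0:400,0:640]
W=(np.stack([(u-K[0,2])/K[0,0]*d,(v-K[1,2])/K[1,1]*d,d],-1)-cal["tvec"])@Rm
L=T.inv().apply((W-s['eef_pos']).reshape(-1,3)).reshape(W.shape)*1000
print('z strip along x',[(vv,L[vv,290:350].mean(0).round(1).tolist()) for vv in range(150,320,30)])
z=np.median(L[160:230,300:340,2]);print(z)
m=(np.abs(L[...,2]-z)<4)&(v<235)
Q=L[m];print('x max',np.percentile(Q[:,0],[98,99.5,100]),'y',np.percentile(Q[:,1],[0,.5,99.5,100]))
# edge
for uu in(265,300,340,375):
    col=[vv for vv in range(120,200) if m[vv,uu]];print(uu,col[0],L[col[0],uu].round(1))
# intrinsic camera position in tool
c=-Rm.T@cal['tvec'];print('cam',T.inv().apply(c-s['eef_pos']).round(4))
```

```text
z strip along x [(150, [51.8, 1.3, -18.0]), (180, [39.0, 1.3, -18.4]), (210, [26.0, 1.5, -20.0]), (240, [11.2, 1.3, -18.4]), (270, [-0.6, 1.2, -24.5]), (300, [-18.7, 1.3, -20.2])]
-18.39443942157133
x max [53.76389027 54.07965235 54.25353846] y [-29.18693523 -28.46176461  30.40557018  31.05075366]
265 144 [ 54.1 -22.  -15.2]
300 144 [ 54.1  -7.  -15.8]
340 144 [ 54.1  10.1 -15.1]
375 144 [ 54.   25.1 -14.6]
cam [ 0.0654  0.0009 -0.1437]
```

The tile is held square (front edge at row 144) and the next tile has risen in the dispenser. Next I'll work out the leaning poses.

```bash
cat > lean.py <<'E'
import sys,numpy as np
from scipy.spatial.transform import Rotation as R
import mv
WF=np.array([.5697,.2665,.008]);YAW=8.05
def tcp(phi,g,h,y,off=(-.0005,.0003,-.0113)):
    c,s=np.cos(np.radians(phi)),np.sin(np.radians(phi))
    m=np.array([-.084+g/1000+.055*c+.006*s,y/1000,.055*s+.006*c+h/1000])
    Rt=R.from_euler('xyz',[180,-phi,YAW],degrees=True)
    return WF+R.from_euler('z',YAW,degrees=True).apply(m)-Rt.apply(off),[180,-phi,YAW]
if __name__=="__main__":
    a=[float(x) for x in sys.argv[1:5]];off=[float(x)/1000 for x in sys.argv[5:8]] or (-.0005,.0003,-.0113)
    p,e=tcp(*a,off);u=mv.plan(p,e);print(u.tolist());mv.apply(u);q,o=mv.load();print(q.round(4),o.as_euler('xyz',degrees=True).round(2))
E
python3 lean.py 53 4 100 44
```

```text
[1.6, -21.96, 0.8, 0.04, 8.83, -0.07]
[0.5309 0.3058 0.1492] [-179.96  -52.98    8.  ]
```

{"op": "arm_command", "data": {
  "series": [
    [0,-0.3,-0.6,0,0.1,0,0.5],
    [0,-1.0,-1.2,0,0.4,0,0.5],
    [0,-2.2,-1.5,0,0.9,0,0.5],
    [0.1,-3.7,-1.5,0,1.5,0,0.5],
    [0.2,-5.3,-1.4,0,2.1,0,0.5],
    [0.4,-6.9,-1.2,0,2.8,0,0.5],
    [0.5,-8.5,-1.0,0,3.5,0,0.5],
    [0.7,-10.1,-0.8,0,4.2,0,0.5],
    [0.8,-11.7,-0.6,0,4.9,0,0.5],
    [1.0,-13.3,-0.4,0,5.6,0,0.5],
    [1.1,-14.9,-0.2,0,6.3,0,0.5],
    [1.2,-16.5,0,0,7.0,0,0.5],
    [1.3,-18.1,0.2,0.01,7.6,-0.02,0.5],
    [1.4,-19.6,0.4,0.02,8.1,-0.04,0.5],
    [1.5,-20.9,0.6,0.03,8.5,-0.06,0.5],
    [1.6,-21.7,0.8,0.04,8.83,-0.07,0.5],
    [1.6,-21.96,0.8,0.04,8.83,-0.07,0.5],
    [1.6,-21.96,0.8,0.04,8.83,-0.07,0.5],
    [1.6,-21.96,0.8,0.04,8.83,-0.07,0.5]
  ]
}}

```text
time: 13.85
eef_pos: [0.5305, 0.3061, 0.1514]
tcp_rot: [3.139, -0.921, 0.148]
wrist_force: [0.7, -0.7, -1.3]
width: 0.689
```

Run:
```python
from rig import r,eyes
from h import *
s=r.observe();print(s['eef_pos'],np.degrees(s['tcp_rot']),s['width'],s['wrist_force'],s['joints'])
p,d=eyes.grab_frame("wrist");cv2.imwrite("pics/w7.png",p[:,:,::-1])
p,d=eyes.grab_frame("scene");cv2.imwrite("pics/s7.png",cv2.resize(p[70:250,270:510,::-1],None,fx=3.2,fy=3.2,interpolation=cv2.INTER_CUBIC))
```

```text
[0.53050794 0.30608355 0.15143624] [179.85605398 -52.79504862   8.47398257] 0.6894373531990113 [ 0.66285139 -0.70714174 -1.30765862] [ 0.57154359 -0.07170712  2.11614336 -1.00931313  0.40010291  2.80883089]
```

View pics/w7.png

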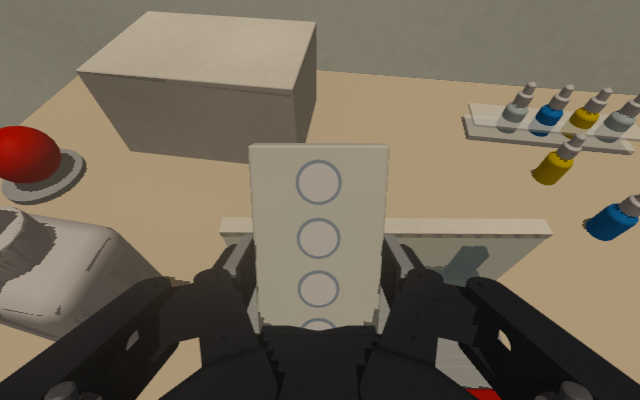

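View pics/s7.png

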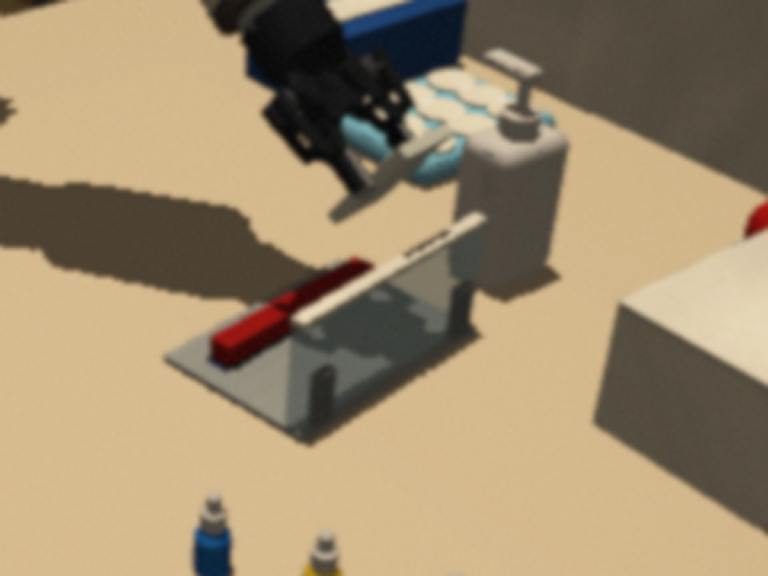

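The arm's last joint is at its limit (2.809 of 2.81). The tile pose is symmetric, so I'll back off towards the middle and spin the tool half a turn about its own axis, which brings that joint to about -0.33.

{"op": "arm_command", "data": {
  "series": [
    [0.4,0.3,-0.3,0,0,0,0.5],
    [0.8,1.0,-0.6,0,0,-0.5,0.5],
    [1.2,2.0,-0.9,0,0,-1.5,0.5],
    [1.6,3.0,-1.2,0,0,-2.6,0.5],
    [1.6,3.7,-1.2,0,0,-3.9,0.5],
    [1.6,4.0,-1.2,0,0,-5.2,0.5],
    [1.6,4.0,-1.2,0,0,-6.6,0.5],
    [1.6,4.0,-1.2,0,0,-8.0,0.5],
    [1.6,4.0,-1.2,0,0,-9.4,0.5],
    [1.6,4.0,-1.2,0,0,-10.8,0.5],
    [1.6,4.0,-1.2,0,0,-12.2,0.5],
    [1.6,4.0,-1.2,0,0,-13.6,0.5],
    [1.6,4.0,-1.2,0,0,-15,0.5]
  ]
}}

```text
time: 15.25
eef_pos: [0.5458, 0.2046, 0.2019]
tcp_rot: [2.225, -0.113, 1.626]
wrist_force: [-0.9, 0.4, -1.9]
width: 0.688
```

{"op": "arm_command", "data": {
  "series": [
    [0,0,0,0,0,-1.4,0.5],
    [0,0,0,0,0,-2.8,0.5],
    [0,0,0,0,0,-4.2,0.5],
    [0,0,0,0,0,-5.6,0.5],
    [0,0,0,0,0,-7.0,0.5],
    [0,0,0,0,0,-8.4,0.5],
    [0,0,0,0,0,-9.8,0.5],
    [0,0,0,0,0,-11.2,0.5],
    [0,0,0,0,0,-12.6,0.5],
    [0,0,0,0,0,-14,0.5],
    [0,0,0,0,0,-14.8,0.5],
    [0,0,0,0,0,-15,0.5],
    [0,0,0,0,0,-15,0.5],
    [0,0,0,0,0,-15,0.5]
  ]
}}

```text
time: 16.65
eef_pos: [0.5457, 0.2052, 0.2015]
tcp_rot: [2.95, 0.907, 3.043]
wrist_force: [-0.3, 0.8, -1.5]
width: 0.688
```

Run:
```python
from rig import r
from mv import *
apply([1.6,4,-1.2,0,0,-15]);apply([0,0,0,0,0,-15])
s=r.observe();p,q=load();print(p,q.as_euler('xyz',degrees=True));print(s['eef_pos'],np.degrees(s['tcp_rot']),s['width'],s['joints'])
```

```text
[0.54504154 0.20673098 0.19920358] [ 179.9559934    52.98040113 -171.99884698]
[0.54574416 0.20521612 0.20149995] [169.04996518  51.98129331 174.33826046] 0.6884335861936577 [ 0.2950798  -0.26056317  2.15474372 -0.35939813  0.35254455 -0.99134402]
```

```bash
sed -i "s/\[180,-phi,YAW\],degrees/[180,phi,YAW+180],degrees/; s/,\[180,-phi,YAW\]$/,[180,phi,YAW+180]/" lean.py; grep phi lean.py
cat > sync.py <<'E'
from rig import r
from mv import *
s=r.observe();p,q=load();print('cmd',p.round(4),q.as_euler('xyz',degrees=True).round(2));print('meas',s['eef_pos'].round(4),np.degrees(s['tcp_rot']).round(2),'w',round(s['width'],3),s['wrist_force'].round(1),s['joints'].round(2),s['time'])
if len(sys.argv)>1: save(s['eef_pos'],R.from_euler('xyz',s['tcp_rot']))
E
python3 sync.py 1; python3 lean.py 53 4 95 44
```

```text
def tcp(phi,g,h,y,off=(-.0005,.0003,-.0113)):
    c,s=np.cos(np.radians(phi)),np.sin(np.radians(phi))
    Rt=R.from_euler('xyz',[180,phi,YAW+180],degrees=True)
    return WF+R.from_euler('z',YAW,degrees=True).apply(m)-Rt.apply(off),[180,phi,YAW+180]
cmd [0.545  0.2067 0.1992] [ 179.96   52.98 -172.  ]
meas [0.5457 0.2052 0.2015] [169.05  51.98 174.34] w 0.688 [-0.3  0.8 -1.5] [ 0.3  -0.26  2.15 -0.36  0.35 -0.99] 16.65
[2.45, 3.72, 1.38, 0.01, -0.04, -1.4]
[0.5306 0.3051 0.1433] [-179.98   53.03 -171.94]
```

{"op": "arm_command", "data": {
  "series": [
    [0.2,0.3,0.1,0,0,-0.2,0.5],
    [0.7,1.0,0.4,0,-0.01,-0.6,0.5],
    [1.2,1.9,0.7,0,-0.02,-1.0,0.5],
    [1.8,2.8,1.0,0,-0.03,-1.4,0.5],
    [2.25,3.4,1.25,0.01,-0.04,-1.4,0.5],
    [2.45,3.72,1.38,0.01,-0.04,-1.4,0.5],
    [2.45,3.72,1.38,0.01,-0.04,-1.4,0.5],
    [2.45,3.72,1.38,0.01,-0.04,-1.4,0.5]
  ]
}}

```text
time: 17.45
eef_pos: [0.5303, 0.3051, 0.1428]
tcp_rot: [-3.138, 0.925, -2.997]
wrist_force: [-0.3, 0.1, -1.7]
width: 0.685
```

```bash
python3 sync.py;  python3 - <<'E'
from rig import r,eyes
from h import *
p,d=eyes.grab_frame("wrist");cv2.imwrite("pics/w8.png",p[:,:,::-1])
p,d=eyes.grab_frame("scene");cv2.imwrite("pics/s8.png",cv2.resize(p[70:250,270:510,::-1],None,fx=3.2,fy=3.2,interpolation=cv2.INTER_CUBIC))
E
```

```text
cmd [0.5306 0.3051 0.1433] [-179.98   53.03 -171.94]
meas [0.5303 0.3051 0.1428] [-179.81   53.   -171.69] w 0.685 [-0.3  0.1 -1.7] [ 0.57 -0.06  2.13 -1.07  0.39 -0.26] 17.45
```

View pics/w8.png

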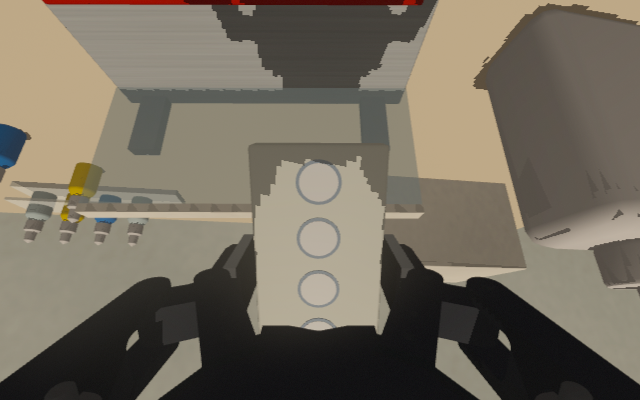

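View pics/s8.png

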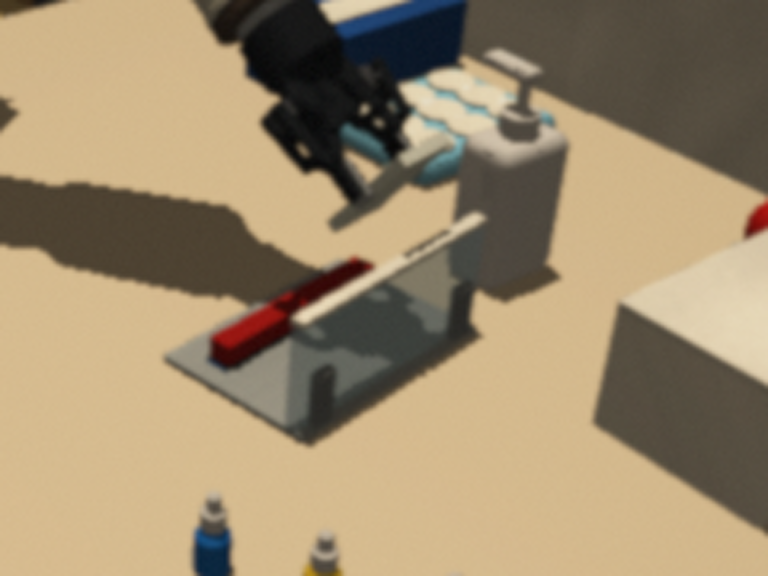

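```bash
python3 lean.py 53 4 5 44
```

```text
[2.87, 0.0, 2.16, -0.0, 0.0, 0.0]
[0.5306 0.305  0.0535] [-179.98   53.03 -171.94]
```

{"op": "arm_command", "data": {
  "series": [
    [0.3,0,0.22,0,0,0,0.5],
    [0.8,0,0.6,0,0,0,0.5],
    [1.3,0,0.98,0,0,0,0.5],
    [1.8,0,1.36,0,0,0,0.5],
    [2.3,0,1.73,0,0,0,0.5],
    [2.65,0,1.99,0,0,0,0.5],
    [2.87,0,2.16,0,0,0,0.5],
    [2.87,0,2.16,0,0,0,0.5],
    [2.87,0,2.16,0,0,0,0.5]
  ]
}}

```text
time: 18.45
eef_pos: [0.5304, 0.3071, 0.0719]
tcp_rot: [-3.133, 0.892, -2.995]
wrist_force: [0.0, 0.2, -1.1]
width: 0.689
```

```bash
python3 sync.py;  python3 - <<'E'
from rig import r,eyes
from h import *
p,d=eyes.grab_frame("wrist");cv2.imwrite("pics/w9.png",p[:,:,::-1])
p,d=eyes.grab_frame("scene");cv2.imwrite("pics/s9.png",cv2.resize(p[110:210,310:450,::-1],None,fx=5,fy=5,interpolation=cv2.INTER_CUBIC))
E
python3 lean.py 49.5 2.5 1.5 44
```

```text
cmd [0.5306 0.305  0.0535] [-179.98   53.03 -171.94]
meas [0.5304 0.3071 0.0719] [-179.53   51.11 -171.57] w 0.689 [ 0.   0.2 -1.1] [ 0.57  0.07  2.16 -1.39  0.34  0.08] 18.45
[0.18, 0.0, 0.16, -0.0, 0.59, 0.0]
[0.531  0.3051 0.0475] [-179.99   49.49 -171.94]
```

View pics/w9.png

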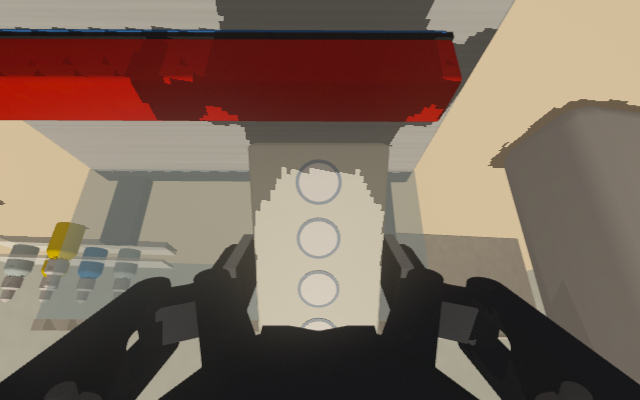

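View pics/s9.png

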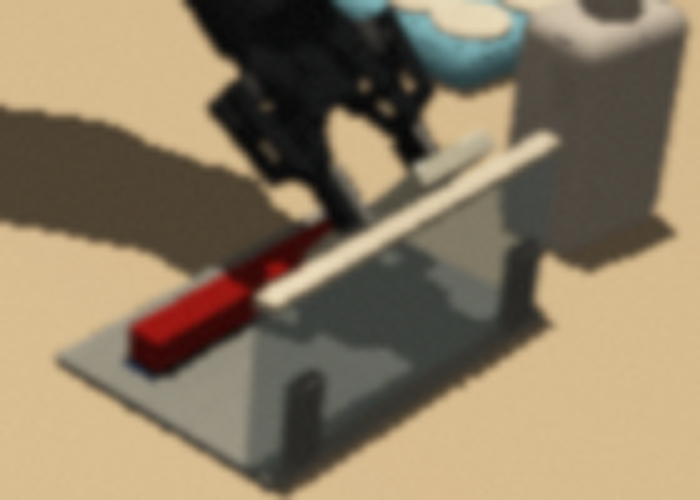

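Joint 4 stopped at its limit (-1.39), so the tile hangs about 20 mm above the plate, over the gap. I'll fit a kinematic model to the recorded poses and look for a reachable way in.

```bash
cat > kin.py <<'E'
import numpy as np
from scipy.spatial.transform import Rotation as R
from scipy.optimize import least_squares
D=[([1.016,.151,1.438,0,1.554,-.134],(.235,.525,.231),(np.pi,0,2.7208)),
([-.16691,-.07805,1.73617,.0001,1.48332,-1.70486],(.46066,.0003,.20046),(3.14151,.0002,3.10874)),
([.34656,.15351,1.70727,-.0003,1.28199,.20403],(.47342,.25253,.09972),(-3.1405,.0005,1.71341)),
([.34695,.10026,1.62214,0,1.41462,.20634],(.47453,.25323,.16818),(3.1371,-.0009,1.7114)),
([-.5302,.24206,1.39226,.0001,1.50846,.90696],(.5635,-.24126,.19971),(-3.1408,.0009,.13364)),
([-.53389,.25782,1.43414,-.0001,1.44947,.9048],(.56344,-.2439,.16955),(3.14142,-.0001,.13212)),
([.57154,-.07171,2.11614,-1.00931,.4001,2.80883],(.53051,.30608,.15144),np.radians((179.856,-52.795,8.474))),
([.29508,-.26056,2.15474,-.3594,.35254,-.99134],(.54574,.20522,.2015),np.radians((169.05,51.981,174.338)))]
Y=lambda a:R.from_euler('y',a);Z=lambda a:R.from_euler('z',a)
def fk(k,q):
    a1,h,L2,L3,a3,lat,d6,c6=k
    r1=Z(q[0]);r2=r1*Y(q[1]);r3=r2*Y(q[2])
    p=r1.apply([a1,lat,h])+r2.apply([0,0,L2])+r3.apply([a3,0,L3])
    r=r3*Z(q[3])*Y(q[4])*Z(q[5]+c6)
    return p+r.apply([0,0,d6]),r
def res(k):
    o=[]
    for q,p,e in D:
        a,r=fk(k,q);o+=list((a-p)*1000);o+=list(np.degrees((R.from_euler('xyz',e).inv()*r).as_rotvec())*3)
    return np.array(o+list((np.array(k[:7])-K0[:7])*.5))
K0=np.array([.0,.3,.35,.35,0,.077,.3,np.pi/2])
best=None
for c in(np.pi/2,-np.pi/2,0,np.pi):
    K0[7]=c;f=least_squares(res,K0)
    if best is None or f.cost<best.cost:best=f
K=best.x
LO=np.array([-2.8,-.68,.12,-1.39,.16,-2.81]);HI=np.array([2.8,2.1,2.68,4.53,2.79,2.81])
def ik(p,Rt,q0,m=.03):
    def g(q):
        a,r=fk(K,q);return np.r_[(a-p)*1000,np.degrees((Rt.inv()*r).as_rotvec())*3]
    f=least_squares(g,np.clip(q0,LO+m+.001,HI-m-.001),bounds=(LO+m,HI-m));return f.x,np.sqrt(2*f.cost)
if __name__=="__main__":
    print(K.round(4),best.cost);print(res(K)[:-7].reshape(-1,6).round(1))
E
python3 kin.py
```

```text
[-5.0000e-04  1.6170e-01  4.7790e-01  5.0020e-01  7.1600e-02  7.6800e-02
  3.2270e-01  1.5708e+00] 0.15073569391423622
[[-0.2 -0.3 -0.2  0.2  0.   0. ]
 [ 0.1  0.   0.1  0.   0.   0. ]
 [-0.  -0.  -0.   0.  -0.  -0. ]
 [ 0.1  0.   0.   0.   0.  -0. ]
 [ 0.1 -0.1  0.1  0.   0.   0. ]
 [ 0.1 -0.   0.1 -0.  -0.   0. ]
 [-0.  -0.1 -0.   0.   0.   0. ]
 [ 0.  -0.   0.  -0.  -0.  -0. ]]
```

```bash
cat > srch.py <<'E'
from kin import *
import lean
for flip in(1,0):
  for y in(44,30,0,-46):
    for phi,h in((53,5),(48,0.5)):
      p,e=lean.tcp(phi,2,h,y)
      Rt=R.from_euler('xyz',e,degrees=True)
      if not flip: Rt=Rt*Z(np.pi)
      # recompute with off ignoring flip
      S=[]
      for j4 in(-1,0,1,2,3,4.2):
        for j6 in(-2,0,2):
          q,c=ik(p,Rt,[.4,.1,2.1,j4,.4,j6])
          S.append((c,tuple(q.round(2))))
      S.sort();
      seen=[]
      for c,q in S[:18]:
        if c<3 and not any(np.allclose(q,t,atol=.05) for t in seen): seen.append(q)
      print('flip' if flip else 'std',y,phi,'OK' if seen else 'best',seen or S[0])
E
python3 srch.py
```

```text
flip 44 53 OK [(np.float64(0.57), np.float64(0.12), np.float64(2.21), np.float64(4.5), np.float64(0.34), np.float64(0.49))]
flip 44 48 OK [(np.float64(0.55), np.float64(0.11), np.float64(2.15), np.float64(-1.31), np.float64(0.31), np.float64(0.01))]
flip 30 53 OK [(np.float64(0.54), np.float64(0.1), np.float64(2.22), np.float64(4.5), np.float64(0.32), np.float64(0.47))]
flip 30 48 OK [(np.float64(0.52), np.float64(0.1), np.float64(2.17), np.float64(-1.32), np.float64(0.29), np.float64(0.0))]
flip 0 53 OK [(np.float64(0.46), np.float64(0.07), np.float64(2.25), np.float64(4.44), np.float64(0.27), np.float64(0.47))]
flip 0 48 OK [(np.float64(0.44), np.float64(0.07), np.float64(2.2), np.float64(-1.33), np.float64(0.23), np.float64(-0.04))]
flip -46 53 OK [(np.float64(0.34), np.float64(0.03), np.float64(2.3), np.float64(4.18), np.float64(0.19), np.float64(0.66))]
flip -46 48 best (np.float64(5.166923412275475), (np.float64(0.35), np.float64(0.04), np.float64(2.23), np.float64(-1.29), np.float64(0.19), np.float64(-0.15)))
std 44 53 OK [(np.float64(0.57), np.float64(0.12), np.float64(2.21),
[... 358 characters left out ...]
at64(9.942080500433615), (np.float64(0.49), np.float64(0.08), np.float64(2.15), np.float64(-0.99), np.float64(0.27), np.float64(2.78)))
std 0 53 OK [(np.float64(0.46), np.float64(0.07), np.float64(2.25), np.float64(4.44), np.float64(0.27), np.float64(-2.67))]
std 0 48 best (np.float64(7.064915396388787), (np.float64(0.42), np.float64(0.06), np.float64(2.19), np.float64(-1.03), np.float64(0.22), np.float64(2.78)))
std -46 53 OK [(np.float64(0.34), np.float64(0.03), np.float64(2.3), np.float64(4.18), np.float64(0.19), np.float64(-2.48))]
std -46 48 best (np.float64(6.141253325630171), (np.float64(0.34), np.float64(0.03), np.float64(2.22), np.float64(-1.08), np.float64(0.19), np.float64(2.78)))
```

```bash
cat > s2.py <<'E'
from kin import *
import lean
q0=[.57,.07,2.16,-1.3,.34,.08]
for y in(44,50):
 for h in(60,30,22,15,8,4,1,0):
  row=[]
  for phi in(47,48,49,50,51,52):
    ext=110*np.cos(np.radians(phi))+12*np.sin(np.radians(phi))
    p,e=lean.tcp(phi,(84-ext)/2,h,y);q,c=ik(p,R.from_euler('xyz',e,degrees=True),q0,.005)
    row.append((phi,round(84-ext,1),round(c,1),q[3].round(2),q[4].round(2)))
  print(y,h,*row)
E
python3 s2.py
```

```text
44 60 (47, np.float64(0.2), np.float64(0.0), np.float64(-0.87), np.float64(0.39)) (48, np.float64(1.5), np.float64(0.0), np.float64(-0.93), np.float64(0.38)) (49, np.float64(2.8), np.float64(0.0), np.float64(-0.99), np.float64(0.37)) (50, np.float64(4.1), np.float64(0.0), np.float64(-1.06), np.float64(0.37)) (51, np.float64(5.4), np.float64(0.0), np.float64(-1.13), np.float64(0.36)) (52, np.float64(6.8), np.float64(0.0), np.float64(-1.21), np.float64(0.36))
44 30 (47, np.float64(0.2), np.float64(0.0), np.float64(-1.03), np.float64(0.35)) (48, np.float64(1.5), np.float64(0.0), np.float64(-1.1), np.float64(0.34)) (49, np.float64(2.8), np.float64(0.0), np.float64(-1.18), np.float64(0.34)) (50, np.float64(4.1), np.float64(0.0), np.float64(-1.26), np.float64(0.34)) (51, np.float64(5.4), np.float64(0.0), np.float64(-1.34), np.float64(0.34)) (52, np.float64(6.8), np.float64(1.2), np.float64(-1.38), np.float64(0.34))
44 22 (47, np.float64(0.2), np.float64(0.0), np.float64(-1.08), np.float64(0.34)) (48, np.float64(1.5), np.float64(0.0), np.float64(-1.16), np.float64(0.33)) (49, np.float64(2.8
[... 5577 characters left out ...]
at64(0.33)) (50, np.float64(4.1), np.float64(2.9), np.float64(-1.38), np.float64(0.33)) (51, np.float64(5.4), np.float64(5.6), np.float64(-1.38), np.float64(0.33)) (52, np.float64(6.8), np.float64(8.3), np.float64(-1.38), np.float64(0.34))
50 0 (47, np.float64(0.2), np.float64(0.0), np.float64(-1.23), np.float64(0.32)) (48, np.float64(1.5), np.float64(0.0), np.float64(-1.31), np.float64(0.32)) (49, np.float64(2.8), np.float64(0.4), np.float64(-1.38), np.float64(0.33)) (50, np.float64(4.1), np.float64(3.1), np.float64(-1.38), np.float64(0.33)) (51, np.float64(5.4), np.float64(5.8), np.float64(-1.38), np.float64(0.33)) (52, np.float64(6.8), np.float64(8.5), np.float64(-1.38), np.float64(0.34))
```

```bash
python3 sync.py 1; python3 lean.py 51 2.5 27 44
```

```text
cmd [0.531  0.3051 0.0475] [-179.99   49.49 -171.94]
meas [0.5303 0.3071 0.0719] [-179.55   51.11 -171.6 ] w 0.69 [-0.2  0.1 -1.6] [ 0.57  0.07  2.16 -1.39  0.34  0.08] 18.55
[-0.06, -0.08, -0.07, -0.03, 0.02, 0.04]
[0.5301 0.3051 0.0741] [ 179.97   50.99 -171.98]
```

{"op": "arm_command", "data": {
  "series": [
    [-0.06,-0.08,-0.07,-0.03,0.02,0.04,0.5],
    [-0.06,-0.08,-0.07,-0.03,0.02,0.04,0.5],
    [-0.06,-0.08,-0.07,-0.03,0.02,0.04,0.5]
  ]
}}

```text
time: 18.85
eef_pos: [0.5301, 0.3049, 0.0739]
tcp_rot: [3.141, 0.89, -3.002]
wrist_force: [0.1, -0.2, -1.4]
width: 0.693
```

```bash
python3 sync.py;  python3 - <<'E'
from rig import r,eyes
from h import *
import lean
cal=eyes.get_calibration("wrist");p,d=eyes.grab_frame("wrist");
S=R.from_euler('z',lean.YAW,degrees=True)
P=lambda x,y,z:lean.WF+S.apply([x/1000,y/1000,z/1000])
im=p[:,:,::-1].copy()
def line(a,b,c):
    q=proj(cal,np.array([a,b])).round().astype(int);cv2.line(im,tuple(map(int,q[0])),tuple(map(int,q[1])),c,1)
for z in(0,24):line(P(-84,0,z),P(-84,95,z),(0,255,0))
line(P(0,0,0),P(0,115,0),(255,255,0));line(P(0,0,104),P(0,115,104),(255,255,0))
line(P(-108,0,24),P(-108,95,24),(0,255,0))
cv2.imwrite("pics/w10.png",im)
E
```

```text
cmd [0.5301 0.3051 0.0741] [ 179.97   50.99 -171.98]
meas [0.5301 0.3049 0.0739] [ 179.96   50.97 -172.02] w 0.693 [ 0.1 -0.2 -1.4] [ 0.57  0.06  2.16 -1.36  0.33  0.06] 18.85
```

View pics/w10.png

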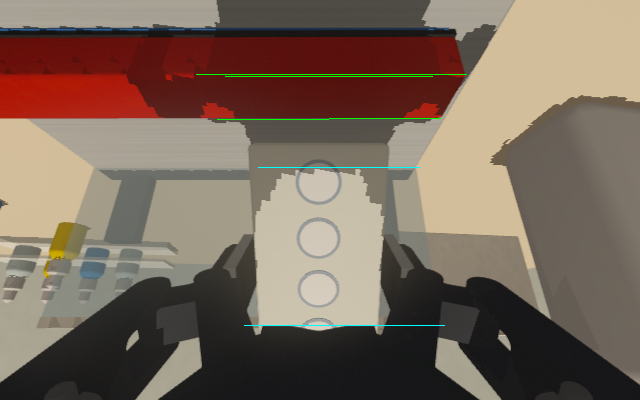

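```bash
python3 - <<'E'
import lean,mv
for w in((50.5,2.3,20,44),(50,2.2,14,44),(49.5,2,9,44),(49,1.8,5,44),(48.7,1.5,2,44)):
    print(mv.plan(*lean.tcp(*w)).tolist())
E
python3 lean.py 48.7 1.5 2 44
```

```text
[0.23, -0.0, 0.19, 0.0, 0.08, -0.0]
[0.42, -0.0, 0.35, 0.0, 0.16, -0.0]
[0.59, -0.0, 0.49, 0.0, 0.25, -0.0]
[0.72, -0.0, 0.6, 0.0, 0.33, -0.0]
[0.82, -0.0, 0.68, 0.0, 0.38, -0.0]
[0.82, -0.0, 0.68, 0.0, 0.38, -0.0]
[0.5304 0.3052 0.0475] [ 179.97   48.71 -171.98]
```

{"op": "arm_command", "data": {
  "series": [
    [0.12,0,0.1,0,0.04,0,0.5],
    [0.23,0,0.19,0,0.08,0,0.5],
    [0.33,0,0.27,0,0.12,0,0.5],
    [0.42,0,0.35,0,0.16,0,0.5],
    [0.51,0,0.42,0,0.21,0,0.5],
    [0.59,0,0.49,0,0.25,0,0.5],
    [0.66,0,0.55,0,0.29,0,0.5],
    [0.72,0,0.6,0,0.33,0,0.5],
    [0.78,0,0.65,0,0.36,0,0.5],
    [0.82,0,0.68,0,0.38,0,0.5],
    [0.82,0,0.68,0,0.38,0,0.5]
  ]
}}

```text
time: 20.0
eef_pos: [0.5302, 0.305, 0.0468]
tcp_rot: [3.141, 0.849, -3.002]
wrist_force: [-0.9, 0.6, -1.7]
width: 0.69
```

```bash
python3 sync.py;  python3 - <<'E'
from rig import r,eyes
from h import *
p,d=eyes.grab_frame("wrist");cv2.imwrite("pics/w11.png",p[:,:,::-1])
p,d=eyes.grab_frame("scene");cv2.imwrite("pics/s11.png",cv2.resize(p[110:210,310:450,::-1],None,fx=5,fy=5,interpolation=cv2.INTER_CUBIC))
E
```

```text
cmd [0.5304 0.3052 0.0475] [ 179.97   48.71 -171.98]
meas [0.5302 0.305  0.0468] [ 179.98   48.65 -171.99] w 0.69 [-0.9  0.6 -1.7] [ 0.56  0.11  2.16 -1.36  0.32  0.07] 20.0
```

View pics/w11.png

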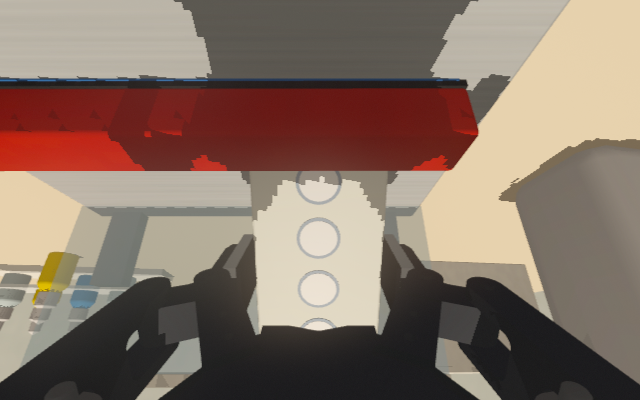

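View pics/s11.png

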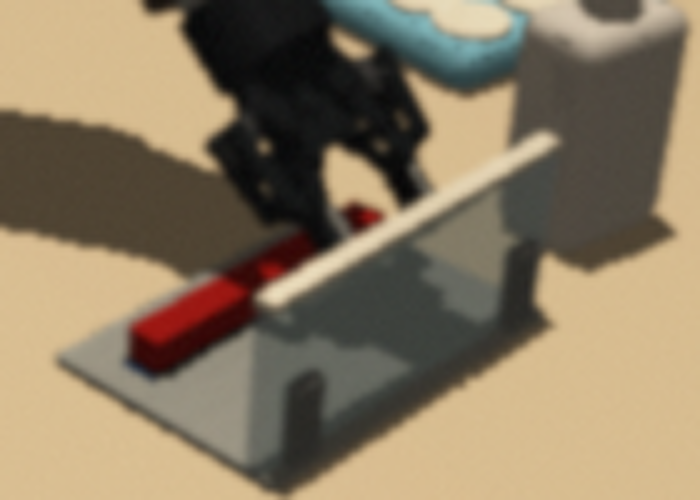

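```bash
python3 lean.py 48.2 1 0.3 44
```

```text
[0.07, -0.0, 0.05, 0.0, 0.08, -0.0]
[0.5302 0.3051 0.0454] [ 179.97   48.23 -171.98]
```

{"op": "arm_command", "data": {
  "series": [
    [0.04,0,0.02,0,0.04,0,0.5],
    [0.07,0,0.05,0,0.08,0,0.5],
    [0.07,0,0.05,0,0.08,0,0.5]
  ]
}}

```text
time: 20.4
eef_pos: [0.5301, 0.3051, 0.045]
tcp_rot: [3.141, 0.841, -3.002]
wrist_force: [-5.7, -0.8, 3.3]
width: 0.689
```

```bash
python3 sync.py
```

```text
cmd [0.5302 0.3051 0.0454] [ 179.97   48.23 -171.98]
meas [0.5301 0.3051 0.045 ] [ 179.97   48.19 -172.  ] w 0.689 [-5.7 -0.8  3.3] [ 0.55  0.11  2.16 -1.34  0.31  0.04] 20.4
```

Light contact with both wall and plate (-5.7 N in x, +5 N in z net of the weight). I'll release and back out along the tool axis.

{"op": "arm_command", "data": {
  "series": [
    [0,0,0,0,0,0,0.7],
    [0,0,0,0,0,0,0.73],
    [0,0,0,0,0,0,0.77],
    [0,0,0,0,0,0,0.8],
    [0,0,0,0,0,0,0.82],
    [0,0,-0.3,0,0,0,0.82],
    [0,0,-0.9,0,0,0,0.82],
    [0,0,-1.8,0,0,0,0.82],
    [0,0,-2.8,0,0,0,0.85],
    [0,0,-3.6,0,0,0,0.9],
    [0,0,-4.0,0,0,0,1],
    [0,0,-4.0,0,0,0,1]
  ]
}}

```text
time: 21.6
eef_pos: [0.4562, 0.2949, 0.1127]
tcp_rot: [3.14, 0.843, -3.002]
wrist_force: [0.3, 0.2, -0.1]
width: 1.0
```

```bash
python3 -c "
from mv import *
apply([0,0,-4,0,0,0])"
python3 sync.py;  python3 - <<'E'
from rig import r,eyes
from h import *
import lean
cal=eyes.get_calibration("wrist");p,d=eyes.grab_frame("wrist");cv2.imwrite("pics/w12.png",p[:,:,::-1])
K=cal["camera_matrix"];Rm=R.from_rotvec(cal["rvec"]).as_matrix();v,u=np.mgrid[0:400,0:640]
W=(np.stack([(u-K[0,2])/K[0,0]*d,(v-K[1,2])/K[1,1]*d,d],-1)-cal["tvec"])@Rm
S=R.from_euler('z',-lean.YAW,degrees=True).apply((W-lean.WF).reshape(-1,3)).reshape(W.shape)*1000
np.save("pics/S12.npy",S)
p,d=eyes.grab_frame("scene");cv2.imwrite("pics/s12.png",cv2.resize(p[110:210,310:450,::-1],None,fx=5,fy=5,interpolation=cv2.INTER_CUBIC))
E
```

```text
cmd [0.4564 0.2947 0.112 ] [ 179.97   48.23 -171.98]
meas [0.4562 0.2949 0.1127] [ 179.89   48.29 -172.02] w 1.0 [ 0.3  0.2 -0.1] [ 0.65 -0.15  2.23 -0.95  0.46 -0.32] 21.6
```

View pics/w12.png

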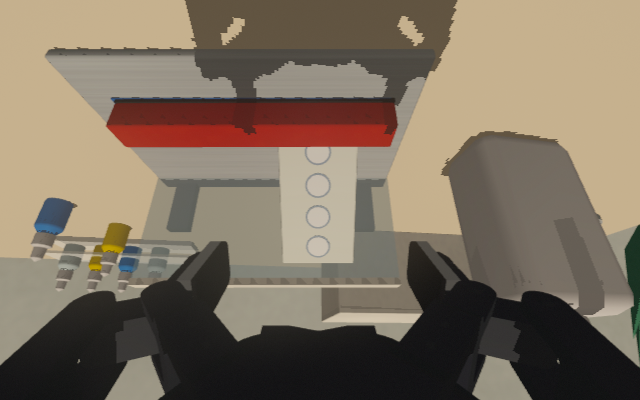

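View pics/s12.png

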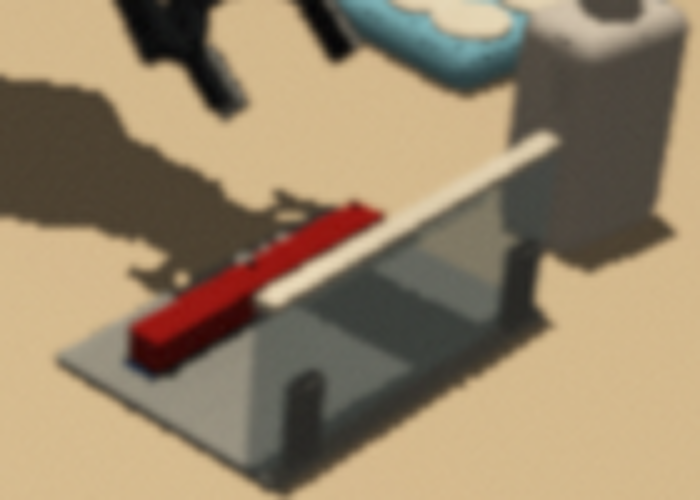

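Run:
```python
import numpy as np
S=np.load("pics/S12.npy");Q=S[160:255,290:350].reshape(-1,3)
A=np.c_[Q[:,:2],np.ones(len(Q))];c=np.linalg.lstsq(A,Q[:,2],rcond=None)[0]
n=np.array([-c[0],-c[1],1]);n/=np.linalg.norm(n);print('n',n,'slope',np.degrees(np.arccos(n[2])),'rot',np.degrees(np.arctan2(n[1],-n[0])),'res',np.std(A@c-Q[:,2]))
for v in(150,155,200,258,261):print(v,S[v,318].round(1),S[v,285].round(1),S[v,350].round(1))
# bar
for v,u in((112,300),(112,150),(112,380),(135,300)):print(S[v,u].round(1))
```

```text
n [-0.39316719  0.00438641  0.91945653] slope 23.15324009339171 rot 0.639199687404958 res 15.53383469869524
150 [-73.4  43.4  19.1] [-73.9  18.5  19.4] [-74.3  67.6  19.8]
155 [-72.4  43.4  23. ] [-71.2  18.4  22.1] [-72.6  67.5  23.2]
200 [-48.2  43.3  48.9] [-48.5  17.4  49. ] [-46.7  68.7  48.3]
258 [-14.5  43.2  86.3] [-15.2  15.8  86.4] [-13.3  70.   86. ]
261 [-11.2  43.2  87.9] [-11.7  15.6  88. ] [-12.7  70.   88.4]
[-108.1   31.5   13.3]
[-108.1  -67.8   13. ]
[-109.5   84.1   14.8]
[-99.2  31.3  25.3]
```

Tile a leans at about 48°, square, at stand y ≈ +43 mm. Tile b goes at y ≈ -46, where the straight-on grasp is out of reach. I'll check grasping it with the tool tilted back by α.

```bash
cat > s3.py <<'E'
from kin import *
import lean
def poses(alpha,flip):
    for nm,(p,e) in dict(disp=((.5637,-.2440,.075),None),dispup=((.5637,-.2440,.17),None),hi=(lean.tcp(53,4,95,-46)[0],53),lo53=(lean.tcp(53,4,5,-46)[0],53),lo48=(lean.tcp(48,1,0,-46)[0],48)).items():
        e=[180,-alpha,187.57] if e is None else [180,e-alpha,lean.YAW+180]
        Rt=R.from_euler('xyz',e,degrees=True)
        if not flip: Rt=Rt*Z(np.pi)
        yield nm,np.array(p),Rt
for flip in(1,0):
  for a in(10,15,20):
    for nm,p,Rt in poses(a,flip):
      S=[]
      for j1 in(.4,-.4):
       for j4 in(-.5,.5):
        for j6 in(-2,0,2):
          q,c=ik(p,Rt,[j1,.1,1.8,j4,.8,j6]);S.append((round(c,1),q.round(2).tolist()))
      S.sort();print(flip,a,nm,S[0])
E
python3 s3.py
```

```text
1 10 disp (np.float64(0.0), [-0.48, 0.42, 1.42, -0.1, 1.44, -2.16])
1 10 dispup (np.float64(0.0), [-0.48, 0.36, 1.31, -0.1, 1.61, -2.18])
1 10 hi (np.float64(0.0), [0.31, -0.15, 2.1, -0.27, 0.45, -1.2])
1 10 lo53 (np.float64(0.0), [0.31, 0.01, 2.19, -0.52, 0.23, -0.94])
1 10 lo48 (np.float64(0.0), [0.3, 0.03, 2.14, -0.31, 0.33, -1.15])
1 15 disp (np.float64(0.0), [-0.46, 0.48, 1.36, -0.14, 1.53, -2.14])
1 15 dispup (np.float64(0.0), [-0.46, 0.41, 1.25, -0.15, 1.7, -2.16])
1 15 hi (np.float64(0.0), [0.3, -0.12, 2.04, -0.18, 0.57, -1.29])
1 15 lo53 (np.float64(0.0), [0.3, 0.01, 2.13, -0.29, 0.35, -1.17])
1 15 lo48 (np.float64(0.0), [0.29, 0.04, 2.08, -0.19, 0.45, -1.27])
1 20 disp (np.float64(0.0), [-0.44, 0.53, 1.3, -0.19, 1.61, -2.12])
1 20 dispup (np.float64(0.0), [-0.44, 0.47, 1.19, -0.19, 1.78, -2.15])
1 20 hi (np.float64(0.0), [0.29, -0.09, 1.98, -0.13, 0.69, -1.34])
1 20 lo53 (np.float64(0.0), [0.29, 0.03, 2.07, -0.18, 0.47, -1.28])
1 20 lo48 (np.float64(0.0), [0.28, 0.07, 2.02, -0.12, 0.57, -1.34])
0 10 disp (np.float64(0.0), [-0.48, 0.42, 1.42, -0.1, 1.44, 0.98])
0 10 dispup (
[... 222 characters left out ...]
0.03, 2.14, -0.31, 0.33, 1.99])
0 15 disp (np.float64(0.0), [-0.46, 0.48, 1.36, -0.14, 1.53, 1.0])
0 15 dispup (np.float64(0.0), [-0.46, 0.41, 1.25, -0.15, 1.7, 0.98])
0 15 hi (np.float64(0.0), [0.3, -0.12, 2.04, -0.18, 0.57, 1.85])
0 15 lo53 (np.float64(0.0), [0.3, 0.01, 2.13, -0.29, 0.35, 1.97])
0 15 lo48 (np.float64(0.0), [0.29, 0.04, 2.08, -0.19, 0.45, 1.87])
0 20 disp (np.float64(0.0), [-0.44, 0.53, 1.3, -0.19, 1.61, 1.02])
0 20 dispup (np.float64(0.0), [-0.44, 0.47, 1.19, -0.19, 1.78, 0.99])
0 20 hi (np.float64(0.0), [0.29, -0.09, 1.98, -0.13, 0.69, 1.8])
0 20 lo53 (np.float64(0.0), [0.29, 0.03, 2.07, -0.18, 0.47, 1.86])
0 20 lo48 (np.float64(0.0), [0.28, 0.07, 2.02, -0.12, 0.57, 1.8])
```

```bash
python3 mv.py .5610 -.2441 .19 180 -12 187.57
```

```text
[-3.08, -21.92, -1.24, 0.03, 10.04, 0.08]
[ 0.561  -0.244   0.1899] [-180.    -12.01 -172.45]
```

{"op": "arm_command", "data": {
  "series": [
    [-0.3,-0.4,-0.25,0,0.2,0,1],
    [-0.6,-1.4,-0.5,0,0.6,0,1],
    [-0.8,-3.0,-0.7,0,1.4,0.01,1],
    [-1.0,-4.8,-0.8,0.01,2.3,0.02,1],
    [-1.2,-6.6,-0.9,0.01,3.2,0.03,1],
    [-1.4,-8.4,-1.0,0.01,4.1,0.03,1],
    [-1.6,-10.2,-1.1,0.02,5.0,0.04,1],
    [-1.9,-12.0,-1.15,0.02,5.9,0.05,1],
    [-2.1,-13.8,-1.2,0.02,6.8,0.06,1],
    [-2.4,-15.6,-1.24,0.03,7.6,0.07,1],
    [-2.6,-17.4,-1.24,0.03,8.4,0.07,1],
    [-2.8,-19.1,-1.24,0.03,9.1,0.08,1],
    [-3.0,-20.7,-1.24,0.03,9.7,0.08,1],
    [-3.08,-21.7,-1.24,0.03,10.04,0.08,1],
    [-3.08,-21.92,-1.24,0.03,10.04,0.08,1],
    [-3.08,-21.92,-1.24,0.03,10.04,0.08,1],
    [-3.08,-21.92,-1.24,0.03,10.04,0.08,1]
  ]
}}

```text
time: 23.4
eef_pos: [0.5605, -0.2439, 0.1884]
tcp_rot: [3.141, -0.212, -3.011]
wrist_force: [0.2, 1.0, -0.4]
width: 0.996
```

```bash
python3 sync.py;  python3 - <<'E'
from rig import r,eyes
from h import *
cal=eyes.get_calibration("wrist");p,d=eyes.grab_frame("wrist");cv2.imwrite("pics/w13.png",p[:,:,::-1])
K=cal["camera_matrix"];Rm=R.from_rotvec(cal["rvec"]).as_matrix();v,u=np.mgrid[0:400,0:640]
W=(np.stack([(u-K[0,2])/K[0,0]*d,(v-K[1,2])/K[1,1]*d,d],-1)-cal["tvec"])@Rm
m=np.abs(W[...,2]-.088)<.005
print(rect(cal,biggest(m,(200,440,0,350)),.088))
p,d=eyes.grab_frame("scene");cv2.imwrite("pics/s13.png",p[:,:,::-1])
E
```

```text
cmd [ 0.561  -0.244   0.1899] [-180.    -12.01 -172.45]
meas [ 0.5605 -0.2439  0.1884] [ 179.98  -12.12 -172.51] w 0.996 [ 0.2  1.  -0.4] [-0.47  0.37  1.27 -0.12  1.68 -2.18] 23.4
{'n': 8735, 'rc': array([ 561.8, -243.9]), 'wh': array([109.4,  59.4]), 'ra': 7.1, 'mean': array([ 561.5, -244.2]), 'long': np.float64(-172.75)}
```

View pics/w13.png

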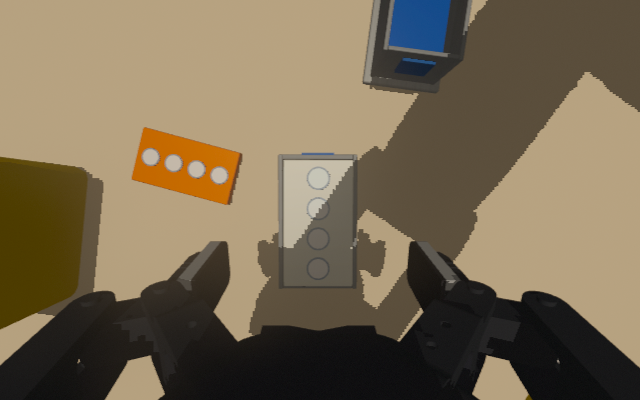

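View pics/s13.png

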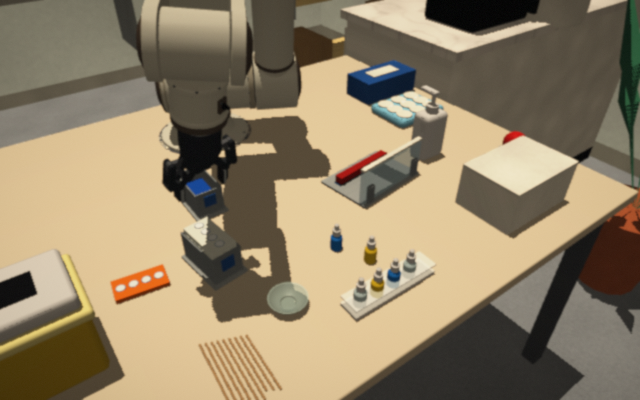

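```bash
python3 mv.py .5608 -.2443 .0745 180 -12 187.5
```

```text
[-0.95, -0.01, 4.52, -0.0, -0.0, 0.01]
[ 0.5607 -0.2443  0.0744] [-179.98  -12.01 -172.51]
```

{"op": "arm_command", "data": {
  "series": [
    [-0.2,0,0.9,0,0,0,1],
    [-0.44,0,2.1,0,0,0,1],
    [-0.68,0,3.2,0,0,0,1],
    [-0.84,-0.01,4.0,0,0,0.01,1],
    [-0.92,-0.01,4.4,0,0,0.01,1],
    [-0.95,-0.01,4.52,0,0,0.01,0.8],
    [-0.95,-0.01,4.52,0,0,0.01,0.77],
    [-0.95,-0.01,4.52,0,0,0.01,0.77],
    [-0.95,-0.01,4.52,0,0,0.01,0.77]
  ]
}}

```text
time: 24.4
eef_pos: [0.5608, -0.2446, 0.075]
tcp_rot: [-3.14, -0.209, -3.011]
wrist_force: [-0.2, 0.1, -0.5]
width: 0.771
```

```bash
python3 sync.py
cat > tip2.py <<'E'
from rig import r,eyes
from h import *
s=r.observe()
cal=eyes.get_calibration("wrist");p,d=eyes.grab_frame("wrist")
K=cal["camera_matrix"];Rm=R.from_rotvec(cal["rvec"]).as_matrix();v,u=np.mgrid[0:400,0:640]
W=(np.stack([(u-K[0,2])/K[0,0]*d,(v-K[1,2])/K[1,1]*d,d],-1)-cal["tvec"])@Rm
T=R.from_euler('xyz',s['tcp_rot']);L=T.inv().apply((W-s['eef_pos']).reshape(-1,3)).reshape(W.shape)*1000
print('tile top',np.median(W[200:225,330:350,2]))
for uu in list(range(238,256,3))+list(range(384,402,3)):print(uu,[round(W[vv,uu,2]*1000) for vv in range(226,246,2)],[round(L[vv,uu,2]) for vv in range(226,246,2)])
cv2.imwrite(f"pics/tip{int(s['time']*100)}.png",cv2.resize(p[130:330,180:460,::-1],None,fx=2.8,fy=2.8,interpolation=cv2.INTER_NEAREST));print(int(s['time']*100))
E
python3 tip2.py
```

```text
cmd [ 0.5607 -0.2443  0.0744] [-179.98  -12.01 -172.51]
meas [ 0.5608 -0.2446  0.075 ] [-179.93  -11.98 -172.53] w 0.771 [-0.2  0.1 -0.5] [-0.47  0.44  1.4  -0.12  1.47 -2.15] 24.4
tile top 0.08921233067125063
238 [2, 2, 1, 3, 1, 90, 93, 95, 96, 99] [72, 71, 71, 70, 71, -13, -16, -18, -19, -22]
241 [1, 1, 0, 0, 1, 90, 91, 94, 96, 97] [72, 72, 73, 72, 71, -13, -14, -17, -19, -21]
244 [0, 1, 1, 1, 1, 90, 92, 95, 95, 98] [73, 72, 72, 71, 72, -13, -15, -18, -19, -21]
247 [0, 2, 1, 1, 0, 89, 93, 94, 94, 95] [73, 71, 72, 72, 72, -12, -15, -17, -17, -18]
250 [1, 0, 2, 1, 1, 87, 88, 88, 88, 88] [72, 73, 71, 71, 71, -10, -11, -12, -12, -12]
253 [76, 76, 76, 78, 78, 76, 77, 76, 77, 77] [1, 1, 1, -1, -1, 0, -1, 0, -1, -1]
384 [77, 77, 77, 78, 77, 76, 77, 78, 78, 78] [0, 0, 0, -1, -1, 1, -1, -2, -2, -3]
387 [77, 75, 1, 1, 0, 88, 89, 89, 88, 88] [0, 2, 71, 72, 72, -11, -13, -12, -12, -12]
390 [1, 2, 1, 1, 1, 90, 94, 94, 93, 94] [72, 71, 72, 72, 71, -13, -17, -17, -16, -17]
393 [2, 1, 0, 1, 1, 90, 93, 95, 96, 99] [72, 72, 72, 71, 71, -13, -16, -18, -19, -22]
396 [3, 1, 0, 2, 1, 90, 92, 95, 96, 99] [71, 72, 72, 70, 71, -13, -15, -18, -19, -22]
399 [2, 1, 1, 0, 2, 90, 92, 96, 96, 100] [72, 72, 71, 72, 70, -12, -15, -18, -19, -23]
2440
```

{"op": "arm_command", "data": {
  "series": [
    [0,0,0.06,0,0,0,0.77],
    [0,0,0.12,0,0,0,0.77],
    [0,0,0.12,0,0,0,0.72],
    [0,0,0.12,0,0,0,0.72],
    [0,0,0.12,0,0,0,0.72]
  ]
}}

```text
time: 24.95
eef_pos: [0.5601, -0.245, 0.0719]
tcp_rot: [-3.14, -0.209, -3.012]
wrist_force: [-0.3, -1.5, 8.7]
width: 0.719
```

```bash
python3 -c "
from mv import *
apply([0,0,.12,0,0,0])"; python3 sync.py;python3 tip2.py
```

```text
cmd [ 0.5601 -0.2444  0.0715] [-179.98  -12.01 -172.51]
meas [ 0.5601 -0.245   0.0719] [-179.91  -12.   -172.55] w 0.719 [-0.3 -1.5  8.7] [-0.47  0.44  1.41 -0.12  1.47 -2.15] 24.95
tile top 0.08927784224983287
238 [1, 1, 0, 1, 2, 1, 2, 91, 94, 96] [70, 69, 70, 69, 67, 67, 67, -17, -20, -22]
241 [1, 1, 0, 1, 1, 85, 88, 91, 94, 95] [70, 69, 70, 68, 68, -11, -14, -17, -20, -21]
244 [1, 1, 1, 3, 1, 86, 89, 91, 93, 96] [70, 69, 68, 67, 68, -12, -15, -17, -19, -22]
247 [2, 0, 2, 1, 1, 87, 89, 91, 94, 95] [69, 70, 68, 68, 68, -13, -15, -17, -20, -21]
250 [77, 77, 77, 76, 77, 87, 90, 90, 94, 94] [-3, -3, -3, -3, -4, -13, -16, -16, -20, -21]
253 [77, 78, 77, 78, 77, 88, 88, 88, 88, 88] [-2, -4, -3, -4, -4, -14, -14, -14, -15, -15]
384 [88, 89, 89, 88, 77, 86, 88, 87, 87, 88] [-13, -14, -14, -14, -4, -13, -15, -14, -14, -15]
387 [78, 77, 78, 77, 77, 87, 89, 91, 93, 94] [-3, -3, -4, -4, -3, -13, -15, -18, -19, -20]
390 [1, -1, 1, 0, 1, 86, 90, 91, 93, 96] [69, 70, 68, 69, 68, -12, -16, -17, -19, -22]
393 [1, 1, 1, 1, 0, 87, 90, 91, 94, 95] [69, 69, 68, 69, 69, -13, -16, -17, -20, -21]
396 [1, 2, 1, 0, 1, 88, 89, 91, 95, 96] [69, 68, 68, 69, 68, -14, -15, -18, -21, -22]
399 [1, 1, 0, 1, 1, 1, 2, 92, 92, 96] [70, 69, 69, 68, 68, 68, 67, -18, -18, -22]
2495
```

Contact with the rim (8.7 N upward). I'll raise 1 mm and close.

{"op": "arm_command", "data": {
  "series": [
    [0,0,-0.04,0,0,0,0.72],
    [0,0,-0.04,0,0,0,0.6],
    [0,0,-0.04,0,0,0,0.5],
    [0,0,-0.04,0,0,0,0.5],
    [0,0,-0.04,0,0,0,0.5],
    [0,0,-0.04,0,0,0,0.5]
  ],
  "squeeze": 50
}}

```text
time: 25.6
eef_pos: [0.5602, -0.2448, 0.0727]
tcp_rot: [-3.14, -0.21, -3.011]
wrist_force: [-0.1, -0.5, 9.0]
width: 0.687
```

```bash
python3 -c "
from mv import *
apply([0,0,-.04,0,0,0])"; python3 sync.py
```

```text
cmd [ 0.5603 -0.2444  0.0725] [-179.98  -12.01 -172.51]
meas [ 0.5602 -0.2448  0.0727] [-179.93  -12.01 -172.54] w 0.687 [-0.1 -0.5  9. ] [-0.47  0.44  1.41 -0.12  1.47 -2.15] 25.6
```

{"op": "arm_command", "data": {
  "series": [
    [0.02,0,-0.1,0,0,0,0.5],
    [0.06,0,-0.3,0,0,0,0.5],
    [0.15,0,-0.7,0,0,0,0.5],
    [0.28,0,-1.3,0,0,0,0.5],
    [0.43,0,-2.0,0,0,0,0.5],
    [0.58,0,-2.7,0,0,0,0.5],
    [0.72,0,-3.4,0,0,0,0.5],
    [0.83,0,-3.91,0,0,0,0.5],
    [0.83,0,-3.91,0,0,0,0.5],
    [0.83,0,-3.91,0,0,0,0.5]
  ]
}}

```text
time: 26.6
eef_pos: [0.56, -0.2444, 0.1718]
tcp_rot: [-3.141, -0.21, -3.011]
wrist_force: [-0.6, 0.0, -1.8]
width: 0.681
```

```bash
python3 -c "
from mv import *
apply([.83,0,-3.91,0,0,0])"; python3 sync.py
python3 - <<'E'
from rig import r,eyes
from h import *
s=r.observe();T=R.from_euler('xyz',s['tcp_rot'])
cal=eyes.get_calibration("wrist");p,d=eyes.grab_frame("wrist");cv2.imwrite("pics/w14.png",p[:,:,::-1])
K=cal["camera_matrix"];Rm=R.from_rotvec(cal["rvec"]).as_matrix();v,u=np.mgrid[0:400,0:640]
W=(np.stack([(u-K[0,2])/K[0,0]*d,(v-K[1,2])/K[1,1]*d,d],-1)-cal["tvec"])@Rm
L=T.inv().apply((W-s['eef_pos']).reshape(-1,3)).reshape(W.shape)*1000
for vv in range(140,330,10):print(vv,L[vv,300:336].mean(0).round(1).tolist(),round(W[vv,300:336,2].mean()*1000,1))
p,d=eyes.grab_frame("scene");cv2.imwrite("pics/s14.png",cv2.resize(p[130:320,100:380,::-1],None,fx=2.8,fy=2.8,interpolation=cv2.INTER_CUBIC))
E
```

```text
cmd [ 0.5603 -0.2443  0.1724] [-179.98  -12.01 -172.51]
meas [ 0.56   -0.2444  0.1718] [-179.98  -12.05 -172.53] w 0.681 [-0.6  0.  -1.8] [-0.47  0.37  1.29 -0.12  1.65 -2.17] 26.6
140 [41.6, -1.0, 183.5] 1.0
150 [51.1, -0.9, -5.7] 188.1
160 [46.7, -0.9, -7.0] 188.4
170 [42.3, -0.9, -8.2] 188.6
180 [37.8, -0.9, -9.2] 188.6
190 [33.2, -0.9, -9.9] 188.4
200 [28.5, -0.9, -10.5] 188.0
210 [23.9, -0.9, -11.4] 187.9
220 [19.5, -0.9, -12.8] 188.4
230 [15.0, -0.9, -13.9] 188.5
240 [10.4, -0.9, -15.0] 188.7
250 [5.5, -0.9, -15.4] 188.0
260 [0.8, -0.9, -16.3] 187.9
270 [-3.8, -0.9, -17.4] 188.1
280 [-8.2, -0.9, -18.8] 188.4
290 [-12.9, -0.9, -19.8] 188.5
300 [-15.2, -0.7, -24.4] 192.4
310 [-22.7, -0.9, -21.3] 187.9
320 [-27.4, -0.9, -22.4] 188.0
```

View pics/w14.png

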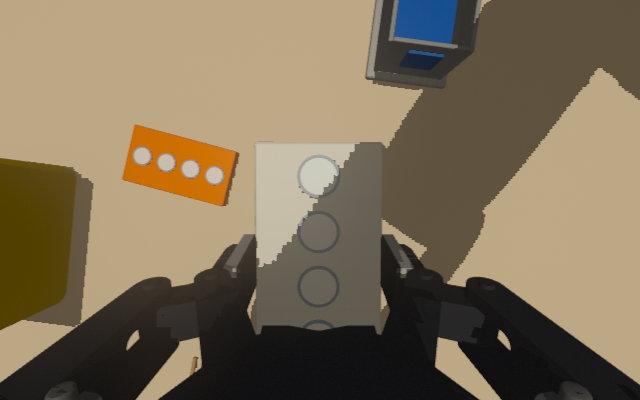

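View pics/s14.png

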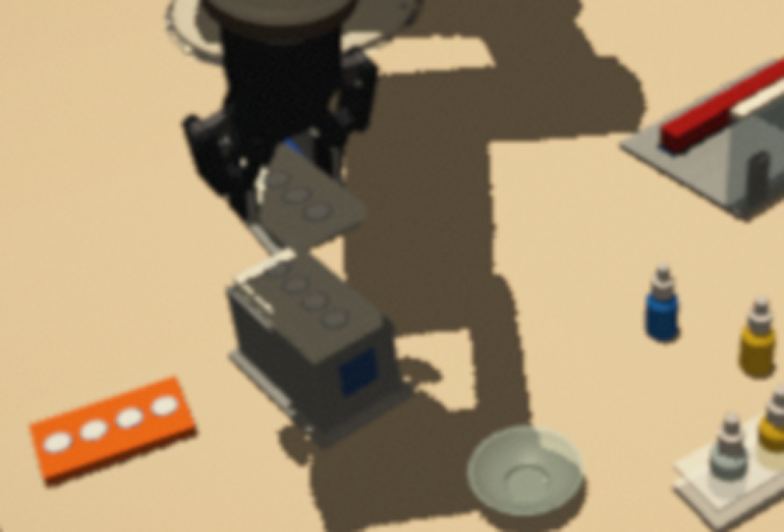

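```bash
cat > leanb.py <<'E'
import sys,numpy as np
from scipy.spatial.transform import Rotation as R
import mv
from lean import WF,YAW
OFF=np.array([-.0027,0,-.0094]);AL=12.0
def tcp(phi,g,h,y):
    c,s=np.cos(np.radians(phi)),np.sin(np.radians(phi))
    m=np.array([-.084+g/1000+.055*c+.006*s,y/1000,.055*s+.006*c+h/1000])
    Tf=R.from_euler('xyz',[180,phi,YAW+180],degrees=True)
    return WF+R.from_euler('z',YAW,degrees=True).apply(m)-Tf.apply(OFF),[180,phi-AL,YAW+180]
if __name__=="__main__":
    W=[list(map(float,a.split(','))) for a in sys.argv[1:]]
    for w in W:u=mv.plan(*tcp(*w));print(u.tolist())
    mv.apply(u);q,o=mv.load();print(q.round(4),o.as_euler('xyz',degrees=True).round(2))
E
python3 leanb.py 53,4,95,-46
python3 - <<'E'
from kin import *
import leanb
q=[.3,-.1,2.05,-.2,.55,-1.25]
for w in((53,4,95,-46),(53,4,30,-46),(53,4,6,-46),(50,2,3,-46),(48,1,0,-46)):
    p,e=leanb.tcp(*w);x,c=ik(p,R.from_euler('xyz',e,degrees=True),q);print(w,x.round(2),round(c,2))
E
```

```text
[-1.82, 18.36, 0.82, -0.03, -8.84, -0.09]
[0.5404 0.216  0.1427] [ 179.97   41.03 -171.98]
(53, 4, 95, -46) [ 0.31 -0.14  2.09 -0.23  0.5  -1.24] 0.0
(53, 4, 30, -46) [ 0.31 -0.04  2.15 -0.33  0.34 -1.13] 0.0
(53, 4, 6, -46) [ 0.31  0.    2.17 -0.41  0.28 -1.05] 0.0
(50, 2, 3, -46) [ 0.3   0.02  2.14 -0.3   0.34 -1.16] 0.0
(48, 1, 0, -46) [ 0.3   0.03  2.12 -0.25  0.38 -1.2 ] 0.0
```

{"op": "arm_command", "data": {
  "series": [
    [0,0.3,-0.5,0,-0.1,0,0.5],
    [0,1.0,-1.0,0,-0.4,0,0.5],
    [0,2.2,-1.2,0,-0.9,0,0.5],
    [-0.2,3.7,-1.2,0,-1.6,0,0.5],
    [-0.4,5.2,-1.1,0,-2.4,0,0.5],
    [-0.6,6.7,-0.9,0,-3.2,0,0.5],
    [-0.8,8.2,-0.7,-0.01,-4.0,-0.02,0.5],
    [-1.0,9.7,-0.5,-0.01,-4.8,-0.04,0.5],
    [-1.2,11.2,-0.3,-0.02,-5.6,-0.05,0.5],
    [-1.4,12.7,-0.1,-0.02,-6.4,-0.06,0.5],
    [-1.5,14.2,0.1,-0.02,-7.2,-0.07,0.5],
    [-1.6,15.6,0.3,-0.03,-7.9,-0.08,0.5],
    [-1.7,16.8,0.5,-0.03,-8.4,-0.09,0.5],
    [-1.8,17.8,0.7,-0.03,-8.7,-0.09,0.5],
    [-1.82,18.36,0.82,-0.03,-8.84,-0.09,0.5],
    [-1.82,18.36,0.82,-0.03,-8.84,-0.09,0.5],
    [-1.82,18.36,0.82,-0.03,-8.84,-0.09,0.5],
    [-1.82,18.36,0.82,-0.03,-8.84,-0.09,0.5]
  ]
}}

```text
time: 28.5
eef_pos: [0.5405, 0.2154, 0.1428]
tcp_rot: [3.141, 0.716, -3.003]
wrist_force: [0.1, 0.1, -2.5]
width: 0.693
```

```bash
python3 sync.py; python3 leanb.py 53,4,80,-46 53,4,30,-46
python3 - <<'E'
from rig import r,eyes
from h import *
p,d=eyes.grab_frame("wrist");cv2.imwrite("pics/w15.png",p[:,:,::-1])
E
```

```text
cmd [0.5404 0.216  0.1427] [ 179.97   41.03 -171.98]
meas [0.5405 0.2154 0.1428] [ 179.96   41.   -172.03] w 0.693 [ 0.1  0.1 -2.5] [ 0.31 -0.14  2.09 -0.23  0.5  -1.24] 28.5
[0.4, -0.0, 0.45, 0.0, 0.0, -0.0]
[1.71, -0.0, 1.96, 0.0, 0.0, -0.0]
[0.5403 0.216  0.0777] [ 179.97   41.03 -171.98]
```

View pics/w15.png

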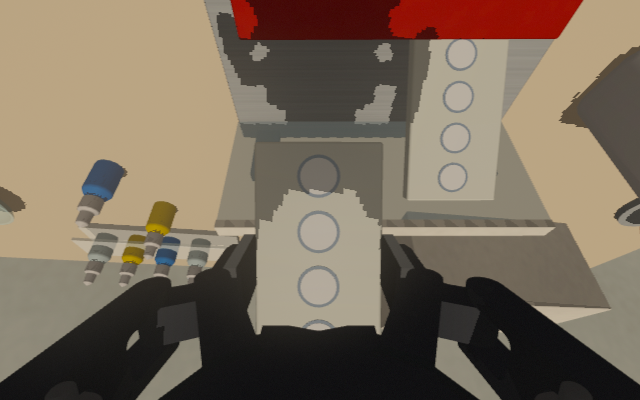

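Tile b is held square over its place. Tile a still leans at (455,115), right of it in this view. Lowering to 30 mm above the plate.

{"op": "arm_command", "data": {
  "series": [
    [0.2,0,0.23,0,0,0,0.5],
    [0.55,0,0.63,0,0,0,0.5],
    [0.95,0,1.09,0,0,0,0.5],
    [1.3,0,1.49,0,0,0,0.5],
    [1.55,0,1.78,0,0,0,0.5],
    [1.71,0,1.96,0,0,0,0.5],
    [1.71,0,1.96,0,0,0,0.5]
  ]
}}

```text
time: 29.25
eef_pos: [0.5399, 0.2156, 0.0763]
tcp_rot: [3.141, 0.714, -3.002]
wrist_force: [-0.6, -0.3, -1.7]
width: 0.687
```

```bash
python3 sync.py
python3 - <<'E'
from rig import r,eyes
from h import *
import lean
cal=eyes.get_calibration("wrist");p,d=eyes.grab_frame("wrist");
S=R.from_euler('z',lean.YAW,degrees=True)
P=lambda x,y,z:lean.WF+S.apply([x/1000,y/1000,z/1000])
im=p[:,:,::-1].copy()
def line(a,b,c):
    q=proj(cal,np.array([a,b])).round().astype(int);cv2.line(im,tuple(map(int,q[0])),tuple(map(int,q[1])),c,1)
for z in(0,24):line(P(-84,0,z),P(-84,-95,z),(0,255,0))
line(P(0,0,0),P(0,-115,0),(255,255,0))
cv2.imwrite("pics/w16.png",im)
E
python3 leanb.py 53,4,20,-46 53,4,12,-46 53,3.5,6,-46 51.5,3,4.5,-46 50,2,3,-46 49,1.5,2,-46
```

```text
cmd [0.5403 0.216  0.0777] [ 179.97   41.03 -171.98]
meas [0.5399 0.2156 0.0763] [ 179.99   40.91 -172.  ] w 0.687 [-0.6 -0.3 -1.7] [ 0.31 -0.04  2.15 -0.34  0.34 -1.12] 29.25
[0.26, -0.01, 0.3, 0.0, 0.0, -0.0]
[0.47, -0.01, 0.54, 0.0, 0.0, -0.0]
[0.65, -0.01, 0.71, 0.0, 0.0, -0.0]
[0.7, -0.01, 0.79, 0.0, 0.25, -0.0]
[0.77, -0.01, 0.86, 0.0, 0.5, -0.0]
[0.81, -0.01, 0.91, 0.0, 0.67, -0.0]
[0.54   0.2157 0.0473] [ 179.97   37.01 -171.97]
```

View pics/w16.png

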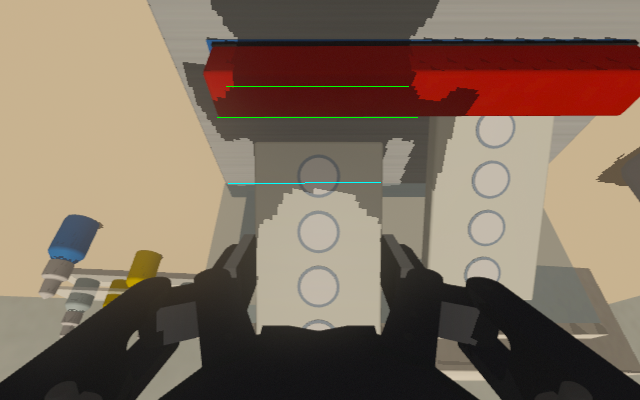

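The bar's wall-side top edge is predicted at row 117 and seen at about 116. The wall foot line is at row 183 as predicted. Continuing down.

{"op": "arm_command", "data": {
  "series": [
    [0.13,0,0.15,0,0,0,0.5],
    [0.26,-0.01,0.3,0,0,0,0.5],
    [0.37,-0.01,0.42,0,0,0,0.5],
    [0.47,-0.01,0.54,0,0,0,0.5],
    [0.57,-0.01,0.63,0,0,0,0.5],
    [0.65,-0.01,0.71,0,0,0,0.5],
    [0.7,-0.01,0.79,0,0.25,0,0.5],
    [0.77,-0.01,0.86,0,0.5,0,0.5],
    [0.81,-0.01,0.91,0,0.67,0,0.5],
    [0.81,-0.01,0.91,0,0.67,0,0.5],
    [0.81,-0.01,0.91,0,0.67,0,0.5]
  ]
}}

```text
time: 30.4
eef_pos: [0.5398, 0.2155, 0.0467]
tcp_rot: [3.141, 0.646, -3.002]
wrist_force: [-0.1, -0.1, -1.9]
width: 0.684
```

```bash
python3 sync.py
python3 - <<'E'
from rig import r,eyes
from h import *
p,d=eyes.grab_frame("wrist");cv2.imwrite("pics/w17.png",p[:,:,::-1])
E
python3 leanb.py 48.3,1,0.5,-46
```

```text
cmd [0.54   0.2157 0.0473] [ 179.97   37.01 -171.97]
meas [0.5398 0.2155 0.0467] [ 179.98   36.99 -172.  ] w 0.684 [-0.1 -0.1 -1.9] [ 0.3   0.02  2.13 -0.28  0.36 -1.18] 30.4
[0.05, 0.0, 0.06, 0.0, 0.12, -0.0]
[0.5399 0.2157 0.0453] [ 179.97   36.29 -171.97]
```

View pics/w17.png

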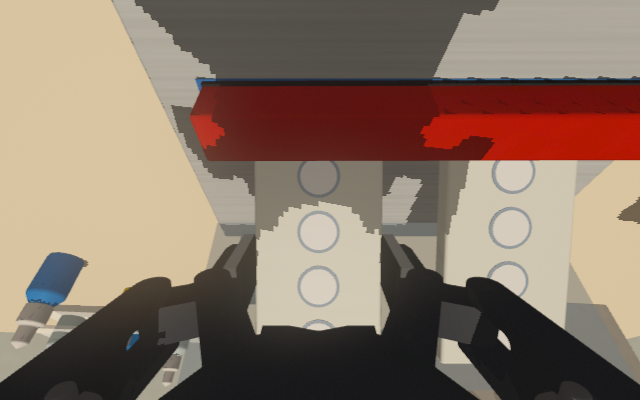

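{"op": "arm_command", "data": {
  "series": [
    [0.03,0,0.03,0,0.06,0,0.5],
    [0.05,0,0.06,0,0.12,0,0.5],
    [0.05,0,0.06,0,0.12,0,0.5]
  ]
}}

```text
time: 30.75
eef_pos: [0.5398, 0.2157, 0.045]
tcp_rot: [3.141, 0.633, -3.002]
wrist_force: [-1.1, -0.3, 1.6]
width: 0.682
```

{"op": "arm_command", "data": {
  "series": [
    [0,0,0,0,0,0,0.7],
    [0,0,0,0,0,0,0.73],
    [0,0,0,0,0,0,0.77],
    [0,0,0,0,0,0,0.8],
    [0,0,0,0,0,0,0.8],
    [0,0,-0.3,0,0,0,0.8],
    [0,0,-0.9,0,0,0,0.8],
    [0,0,-1.8,0,0,0,0.8],
    [0,0,-2.8,0,0,0,0.8],
    [0,0,-3.7,0,0,0,0.8],
    [0,0,-4.5,0,0,0,0.8],
    [0,0,-5.0,0,0,0,0.8],
    [0,0,-5.0,0,0,0,0.8]
  ]
}}

```text
time: 32.05
eef_pos: [0.4663, 0.2055, 0.1477]
tcp_rot: [3.14, 0.636, -3.002]
wrist_force: [-0.2, -1.3, -0.1]
width: 0.798
```

```bash
python3 -c "
from mv import *
apply([0,0,-5,0,0,0])"
python3 sync.py;  python3 - <<'E'
from rig import r,eyes
from h import *
import lean
cal=eyes.get_calibration("wrist");p,d=eyes.grab_frame("wrist");cv2.imwrite("pics/w18.png",p[:,:,::-1])
K=cal["camera_matrix"];Rm=R.from_rotvec(cal["rvec"]).as_matrix();v,u=np.mgrid[0:400,0:640]
W=(np.stack([(u-K[0,2])/K[0,0]*d,(v-K[1,2])/K[1,1]*d,d],-1)-cal["tvec"])@Rm
S=R.from_euler('z',-lean.YAW,degrees=True).apply((W-lean.WF).reshape(-1,3)).reshape(W.shape)*1000
np.save("pics/S18.npy",S)
p,d=eyes.grab_frame("scene");cv2.imwrite("pics/s18.png",p[:,:,::-1])
E
```

```text
cmd [0.4666 0.2053 0.1461] [ 179.97   36.29 -171.97]
meas [0.4663 0.2055 0.1477] [ 179.92   36.43 -171.99] w 0.798 [-0.2 -1.3 -0.1] [ 0.34 -0.29  2.15 -0.19  0.66 -1.26] 32.05
```

View pics/w18.png

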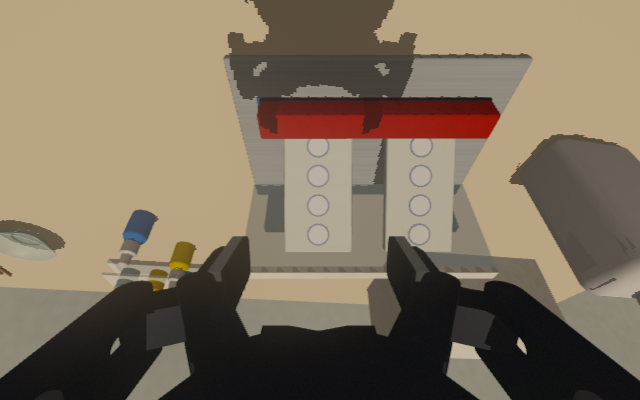

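View pics/s18.png

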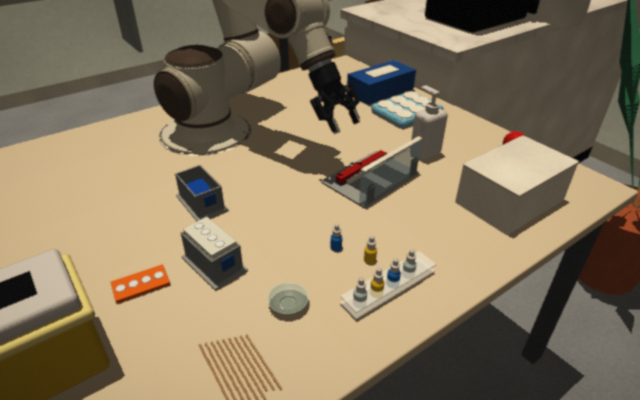

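Run:
```python
import numpy as np
from rig import r,eyes
from h import *
S=np.load("pics/S18.npy")
for n,(u0,u1) in dict(b=(295,342),a=(396,443)).items():
    Q=S[150:240,u0:u1].reshape(-1,3);Q=Q[(Q[:,2]>15)&(Q[:,2]<95)]
    m=Q.mean(0);U,s,V=np.linalg.svd(Q-m,full_matrices=False);nn=V[2]*np.sign(V[2][2])
    print(n,nn.round(3),'slope',np.degrees(np.arccos(nn[2])).round(1),'yaw',np.degrees(np.arctan2(-nn[1],-nn[0])).round(1))
for v in(145,195,245):print(v,[S[v,u].round(1).tolist() for u in(290,318,346,392,420,448)])
cal=eyes.get_calibration("top");p,d=eyes.grab_frame("top");cv2.imwrite("pics/top18.png",p[:,:,::-1]);p=p.astype(int)
K=cal["camera_matrix"];Rm=R.from_rotvec(cal["rvec"]).as_matrix();v,u=np.mgrid[0:400,0:640]
W=(np.stack([(u-K[0,2])/K[0,0]*d,(v-K[1,2])/K[1,1]*d,d],-1)-cal["tvec"])@Rm
m=np.abs(W[...,2]-.088)<.006;print('disp',rect(cal,biggest(m,(410,465,170,235)),.088))
calw=eyes.get_calibration("wrist");p=cv2.imread("pics/w18.png")[:,:,::-1].astype(int)
m=(p[...,0]>p[...,1]*1.9)&(p[...,0]>50)&(p[...,1]<90);mm=biggest(m,(230,520,90,145))
import lean
ys,xs=np.nonzero(mm);print(xs.min(),xs.max(),ys.min(),ys.max())
Sx=R.from_euler('z',lean.YAW,degrees=True);P=lambda x,y,z:lean.WF+Sx.apply(np.array([x,y,z])/1000)
print(proj(calw,[P(-84,-95,24),P(-84,95,24),P(-108,-95,24),P(-108,95,24)]).round(1))
```

```text
b [-0.731 -0.002  0.683] slope 46.9 yaw 0.2
a [-0.731 -0.001  0.683] slope 47.0 yaw 0.1
145 [[-74.5, -70.8, 20.7], [-74.2, -46.5, 20.4], [-74.3, -22.1, 20.6], [-74.3, 17.9, 20.7], [-74.6, 42.1, 21.1], [-74.2, 66.6, 20.7]]
195 [[-43.4, -71.4, 51.4], [-44.5, -46.6, 52.4], [-44.5, -21.9, 52.4], [-43.9, 18.9, 52.0], [-45.2, 43.0, 53.2], [-45.3, 67.6, 53.3]]
245 [[-13.6, -71.7, 84.8], [-14.8, -46.6, 85.6], [-13.4, -21.6, 84.9], [-126.6, -12.4, 148.3], [-13.4, 44.7, 85.0], [-14.0, 69.4, 85.4]]
disp {'n': 835, 'rc': array([ 563.4, -241.1]), 'wh': array([111.1,  61. ]), 'ra': 7.6, 'mean': array([ 562.7, -241.3]), 'long': np.float64(-172.06)}
257 499 101 138
[[260.2 141.4]
 [488.4 141. ]
 [255.4 117.4]
 [502.4 117. ]]
```

Run:
```python
import cv2
a=cv2.imread("pics/w18.png")[80:270,210:540];cv2.imwrite("pics/w18z.png",cv2.resize(a,None,fx=2.4,fy=2.4,interpolation=cv2.INTER_CUBIC))
```

```text
(no output)
```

View pics/w18z.png

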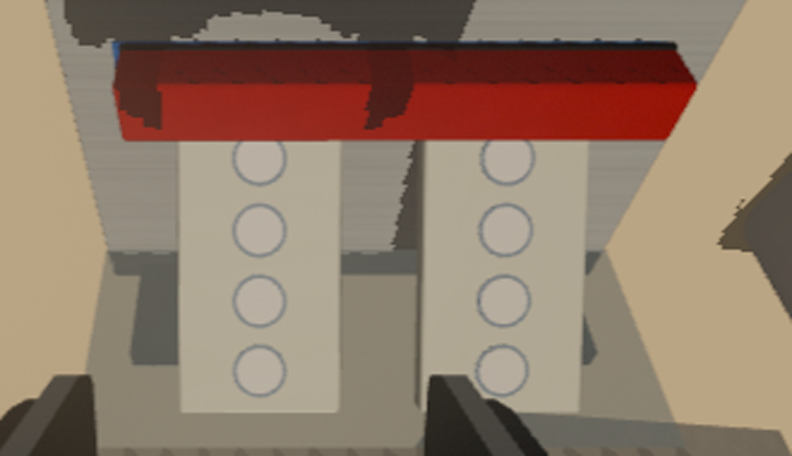

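Run:
```python
from rig import order
print(order.job_done())
```

```text
the job is handed in; nothing more can be done
None
```

The foot bar lies on the blue strip, and the first two tiles lean side by side against the backboard. I handed the job in at about 32 s of the 72 s limit; no verdict was reported.

**What my last camera checks showed**
- **Tiles:** both slope about 47° and are square within 0.3°. Their middles sit at about -46 and +43 mm along the backboard, leaving a gap of roughly 29 mm. At the last contact before each release, both wrist-force readings showed light contact with the plate. Tile a's also showed contact with the wall, and tile b's only a trace of it.
- **Bar:** within about 2 mm of the strip, with only a thin sliver of blue showing along its edge.
- **Dispenser:** the third tile has risen to the top and lies centred.
- **Everything else:** the droppers, dish, pump bottle, orange tile and other look-alikes stand where they started in the pictures. I judged this by eye and did not measure it.

**What went wrong on the way**
- **First tile:** joint 6 hit its limit during the first approach, so I spun the tool half a turn. Joint 4 then hit its limit as I lowered the tile, so I used a fitted model of the arm to plan a shallower descent.
- **Second tile:** I gripped it with the tool tilted 12° to stay in reach. The fingers brushed the dispenser's rim (about 9 N) before I raised them 1 mm. The upward force still read about 9 N after the grip closed. The first tile's grip had shown about 15 N upward.
- **Not measured:** I could not read the contact force between tile and bar, or between tile and backboard after release. That they touch is inferred from the slope and position.

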